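# Find the full box and build the dispatch stack

## Task

Get the bench ready for the courier: of the look-alike white boxes one may still be full while the others are empty, so lift each to feel its weight. On the blue mat build one stack, largest at the bottom and each piece wholly and squarely on the one below: the grey large case lying square in the middle of the mat, on it the full white box if there is one, then the small green case and the tiny orange case (whichever of these two are here). Put all the empty white boxes into the brown cardboard tray, and leave the timer and the bottles where they are.

Things in the scene. Friction and masses are not known exactly. Their poses are not given: they have to be found in the camera images.
- mat: fixed dark rubber mat with a blue field, 180 x 116 x 4 mm (own x, y, z), where the stack goes; origin at the centre of its underside, its top 4 mm higher. It lies left of the boxes.
- kraft_tray: fixed open brown cardboard tray for the empty boxes, outside 170 x 250 x 50 mm (own x, y, z; so its long side is its own y), walls and floor 3 mm thick; origin at the centre of its underside. It lies right of the boxes, its long side pointing away from the robot.
- large_case: closed grey case with a black seam, 140 x 70 x 36 mm (own x, y, z), 0.3 kg; origin at the centre of its underside, z up
- small_case: closed green case, 60 x 30 x 24 mm (own x, y, z), 0.06 kg; origin at the centre of its underside, z up. May be absent.
- tiny_case: closed orange case, 38 x 18 x 18 mm (own x, y, z), 0.025 kg; origin at the centre of its underside, z up. May be absent.
- white_box_1: closed white cardboard box 90 x 48 x 26 mm (own x, y, z); origin at the centre of its underside, z up, x along the 90 mm side. All white boxes look the same: a full one (at most one) weighs about 0.5 kg, every empty one about 0.09 kg (either up to 20 % off). May be absent.
- white_box_2: closed white cardboard box 90 x 48 x 26 mm (own x, y, z); origin at the centre of its underside, z up, x along the 90 mm side. All white boxes look the same: a full one (at most one) weighs about 0.5 kg, every empty one about 0.09 kg (either up to 20 % off). May be absent.
- white_box_3: closed white cardboard box 90 x 48 x 26 mm (own x, y, z); origin at the centre of its underside, z up, x along the 90 mm side. All white boxes look the same: a full one (at most one) weighs about 0.5 kg, every empty one about 0.09 kg (either up to 20 % off). May be absent.
- white_box_4: closed white cardboard box 90 x 48 x 26 mm (own x, y, z); origin at the centre of its underside, z up, x along the 90 mm side. All white boxes look the same: a full one (at most one) weighs about 0.5 kg, every empty one about 0.09 kg (either up to 20 % off). May be absent.
- timer: bystander: white lab timer 62 x 62 x 19 mm lying among the boxes; origin at the centre of its underside
- redcap_bottle: bystander: white bottle with a red cap, 48 mm across, 104 mm tall, standing behind the boxes; origin at the centre of its underside
There are look-alikes about, which are no part of the job. Leave any pink look-alike of the white_box_2 alone.

How it is judged:
By the outcome, as a careful person would: the job done as asked, in the order asked, and still so for the second after the job is handed in, with the robot touching nothing.
Of white_box_1, white_box_2, white_box_3, white_box_4 only 3 to 4 are there at a start; the rules pass over those that are not, and their reading is None.
Of small_case, tiny_case only 1 to 2 are there at a start; the rules pass over those that are not, and their reading is None.
At some moment in a run one of white_box_1, white_box_2, white_box_3, white_box_4 may be knocked a few centimetres aside while the robot is not near it.
Once in a run the grip may slacken for a moment while it holds something.
It also fails if it takes over 210 s, if anything falls off the work surface, if the arm or the gripper's body presses on something with over 40 N, if the wrist force passes 120 N, or if a joint passes its speed limit or range.

## Robot

A 6-joint arm with a two-finger parallel gripper is mounted at the origin on a cart in front of the work surface, level with it; the furniture and walls round the work are solid. World frame = base frame: x ahead of the robot, y to its left, z up, the work surface at z = 0. Lengths are in m, angles in rad, forces in N, time in s.
With the tool pointing down it reaches from about 0.275 to 0.975 m from the base axis. Payload 8.4 kg.
Tool frame: the origin (TCP) lies where the fingers leave the gripper's body, on its centre line; the fingertips stand 88 mm ahead of it and the grasp point (between the pads) lies 69 mm ahead of it; z points along the fingers, y is the direction in which the jaws open and shut (so a half turn about z gives the same grasp; the last joint's range is limited). The gripper opens to 92 mm and grips with 3 to 60 N. Pads are 20 mm wide; open, the fingers measure 128 mm over their backs; the gripper's body (75 mm by 189 mm) begins 69 mm behind the grasp point.
Start: joints at [-1.192, 0.353, 1.633, -0, 1.155, -0.002], TCP at [0.232, -0.58, 0.303] pointing down, gripper open.
Joint ranges: [-2.63, 2.63], [-0.92, 2.1], [0.06, 2.66], [-1.3, 4.44], [0, 2.69], [-3.02, 3.02]. Speed limits (rad/s): [2.22, 2.22, 2.79, 3.14, 3.14, 3.14].

## Interface

Orientations are given as a 3x3 rotation matrix whose columns are the frame's x, y, z axes.
In Python, from bench import telemetry, viewer, ticket gives the robot as it stands.
- The arm moves only by the tool jog_arm, never from a script. Its arguments are lists of equal length, an entry for each row: "rotation": the turn, a rotation vector about the tool's x, y, z in rad, a list of three; "translation": the shift along the tool's x, y, z in mm, a list of three; "hand": the opening, from 0 (shut) to 1 (fully open). In form: {"rotation": [[wx, wy, wz], ...], "translation": [[dx, dy, dz], ...], "hand": [hand, ...]}. A call has 1 to 8 rows; each row is the pose to reach, as a shift and turn from the pose measured when the call began, along the tool's axes at that moment; what a row does not reach only later rows make up. A row lasts 1/10 s, in which the tool goes at most 50 mm and 8.59 degrees, less where a joint would pass 70% of its speed; a pose out of reach is approached as far as the arm can. A call with a gripper value outside its range is refused whole. The fingers move at their own pace and stop on an object; "squeeze" is the grip in N (left out, the last holds). Time passes only in rows, so rows that repeat a pose let the fingers close. It gives the time, the measured TCP pose, the force and the opening at its end, in the units of the state.
- telemetry.read_state(): the state, without advancing time (a new reading comes with each control period).
- viewer.capture(name): name is "scene" or "side" or "wrist"; returns (picture, depth): 420x560x3 uint8, blue, green, red; 420x560 float32, m along the optical axis (not along the pixel's ray), 0 where there is no reading.
- viewer.get_calibration(name): a dict with "fx", "fy", "cx", "cy" (pixels), "k1" (the pictures are not rectified: a ray, as slopes to the right and down, at radius r is drawn at 1 + k1 r^2 times it, then the intrinsics apply), "position" and "attitude" of the camera in the world. Camera axes: x right, y down, z forward; pixel columns grow to the right and rows downward; lengths in m; the calibration is good to about 2 mm. A picture is of the moment at which its call begins: read the wrist's pose just before it. get_calibration takes no time and is no camera call; for the wrist camera it gives the pose at the moment of the call.
- ticket.close_job(): hands the job in, once; it reports no verdict.
The state is a dict: "time": time; "joint_positions": joint angles; "qvel": joint speeds; "joint_efforts": joint torques, N m; "eef_pos": TCP position; "tool_rot": TCP orientation; "force": force on the tool from outside, world axes, zero at the start; "wrist_torque": the same for the moment, N m; "gripper_width": finger opening in m.
Only numpy, scipy, OpenCV 4.12 (cv2) and the standard library are available. Lean on these libraries where they do the work, as an engineer would, in place of code of your own. Each camera call takes 0.05 s, during which the arm holds its last target.

## Working session

There is one attempt and no reset: what is moved stays moved. The work goes in short steps, Python scripts to look and compute and a tool call to move; the robot and the scene stay as the last step left them, time stands still between calls to the robot, and variables do not carry over. Pictures are saved under pics/ and viewed, and the job is handed in when it is done.

Besides the shell and the picture viewer there is one more tool, called after "Emit:" as name(argument=value, ...) on one line, values as JSON. jog_arm: Moves the arm, as the interface text tells. Its arguments: {"type":"object","properties":{"rotation":{"type":"array"},"translation":{"type":"array"},"hand":{"type":"array"},"squeeze":{"type":"number"}},"required":["rotation","translation","hand"]}

```bash
ls; mkdir -p pics; cat > h.py <<'E'
import numpy as np, cv2
from bench import telemetry, viewer, ticket
def cap(n,save=None):
    c=viewer.get_calibration(n); p,d=viewer.capture(n)
    if save: cv2.imwrite('pics/'+save,p)
    return p,d,c
def world(c,d):
    h,w=d.shape
    u,v=np.meshgrid(np.arange(w),np.arange(h))
    x=(u-c['cx'])/c['fx'];y=(v-c['cy'])/c['fy']
    xd,yd=x.copy(),y.copy()
    for _ in range(10):
        r2=x*x+y*y; s=1+c['k1']*r2; x=xd/s;y=yd/s
    P=np.stack([x*d,y*d,d],-1)
    return P@np.array(c['attitude']).T+np.array(c['position'])
E
python3 - <<'E'
from h import *
for n in ['scene','side','wrist']:
    p,d,c=cap(n,n+'0.png'); print(n,c); np.savez('/tmp/%s0.npz'%n,p=p,d=d,W=world(c,d))
s=telemetry.read_state();print(s)
E
```

```text
pics
scene {'fx': 451.705367823371, 'fy': 451.705367823371, 'cx': 284.39959102828107, 'cy': 211.65483312074397, 'k1': -0.043301007000580094, 'position': array([-0.00954036,  0.93135951,  0.5174879 ]), 'attitude': array([[-0.84631299, -0.21221418,  0.48858926],
       [-0.53250249,  0.31297188, -0.78644116],
       [ 0.01397927, -0.92575037, -0.37787675]])}
side {'fx': 391.49017079636457, 'fy': 391.49017079636457, 'cx': 286.2881696348112, 'cy': 214.76985296066746, 'k1': 0.031334544059029225, 'position': array([0.33730553, 0.71910839, 0.59075602]), 'attitude': array([[-0.95487705, -0.18772848,  0.23014744],
       [-0.29660741,  0.562857  , -0.77150246],
       [ 0.01529289, -0.80495343, -0.59314088]])}
wrist {'fx': 359.78457359409765, 'fy': 359.78457359409765, 'cx': 279.9849518069053, 'cy': 211.8305905361247, 'k1': -0.0722909971668197, 'position': array([ 0.30134583, -0.55313358,  0.38307435]), 'attitude': array([[ 3.71268874e-01, -8.96317382e-01, -2.42434680e-01],
       [-9.28524923e-01, -3.58655653e-01, -9.59561847e-02],
       [-9.43372283e-04,  2.60732187e-01, -9.65410709e-01]])}
{'time': 0.15, 'joint_positions': array([-1.19239791e+00,  3.53503101e-01,  1.63393094e+00, -1.65075092e-06,
        1.15516163e+00, -2.39765268e-03]), 'qvel': array([-0.00035559, -0.00120806, -0.0005998 , -0.00053513, -0.00153737,
       -0.00075465]), 'joint_efforts': array([ 2.53061389e-04, -5.94205463e+01, -3.34469855e+01,  6.97140279e-02,
        2.04667705e-02, -7.75190711e-05]), 'eef_pos': array([ 0.23219181, -0.57998767,  0.30214117]), 'tool_rot': array([[ 9.28368814e-01,  3.71660069e-01, -3.71948930e-04],
       [ 3.71660255e-01, -9.28368347e-01,  9.31498923e-04],
       [ 8.95340441e-07, -1.00301319e-03, -9.99999497e-01]]), 'force': array([-1.13321891,  0.98369768, -0.20412119]), 'wrist_torque': array([-0.00475017,  0.02739623,  0.02985035]), 'gripper_width': 0.09194648914948376}
```

View pics/scene0.png

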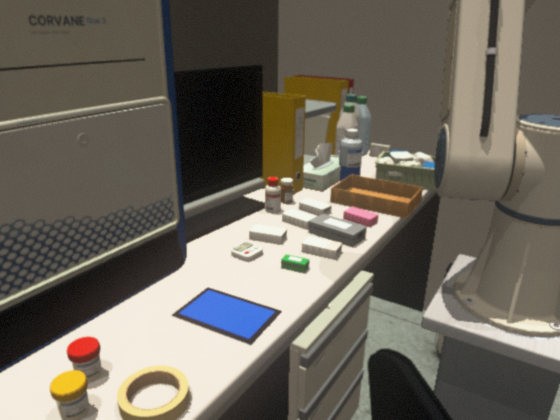

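View pics/side0.png

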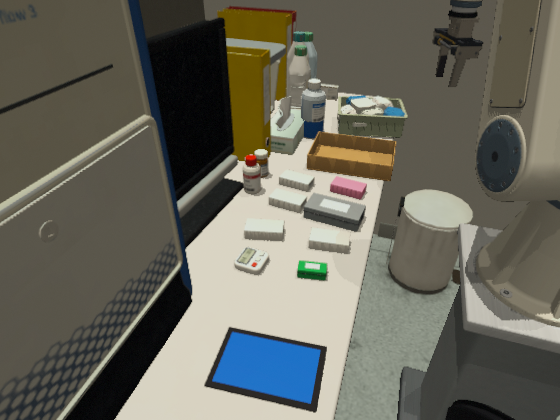

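View pics/wrist0.png

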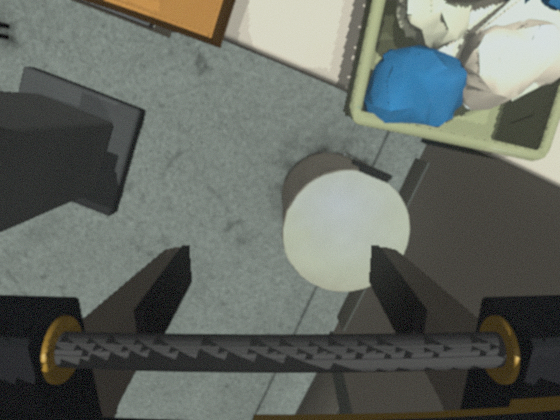

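The side view shows four white boxes at about (297,180), (288,199), (265,229) and (329,240). The pink look-alike is at (348,187), the grey case at (335,210), the green case at (312,269) and the timer at (252,260). The mat is at (268,365) and the tray at (352,155). I see no orange case yet. Next I'll measure the poses.

```bash
cat > m.py <<'E'
from h import *
# seeds: pixel in image -> flood by height band & nearby; fit minAreaRect on top points
def fit(W,seed,rad=0.12,band=0.006,p=None,tol=45):
    u,v=seed; z0=np.median(W[v-2:v+3,u-2:u+3,2]); 
    c0=np.median(W[v-2:v+3,u-2:u+3].reshape(-1,3),0)
    m=(abs(W[...,2]-z0)<band)&(np.hypot(W[...,0]-c0[0],W[...,1]-c0[1])<rad)
    n,l=cv2.connectedComponents(m.astype(np.uint8),connectivity=4)
    m=l==l[v,u]
    pts=W[m][:,:2].astype(np.float32)
    (cx,cy),(a,b),ang=cv2.minAreaRect(pts*1000)
    if a<b: a,b=b,a; ang+=90
    ang=(ang+90)%180-90
    return np.round([cx,cy,z0*1000,a,b,ang],1),len(pts)
E
python3 - <<'E'
from m import *
for cam,seeds in [('side',dict(w1=(297,180),w2=(288,198),w3=(265,227),w4=(329,238),pink=(348,187),grey=(330,207),green=(312,266),timer=(252,256),mat=(268,365),b1=(251,161),b2=(262,157)))]:
    D=np.load('/tmp/%s0.npz'%cam);W=D['W']
    for k,s in seeds.items():
        print(k,*fit(W,s))
    # tray rim
    m=(W[...,2]>0.04)&(W[...,2]<.056); 
    sub=np.zeros_like(m); sub[125:185,300:405]=1
    pts=(W[m&sub][:,:2]*1000).astype(np.float32);print(cv2.minAreaRect(pts),np.median(W[m&sub][:,2]))
    cv2.imwrite('pics/sidecrop.png',cv2.resize(D['p'][130:290,200:410],None,fx=3.5,fy=3.5,interpolation=cv2.INTER_CUBIC))
E
```

```text
w1 [ 583.4 -199.6   25.    90.8   51.9   -8.6] 345
w2 [577.3 -94.6  25.6  90.3  52.6  -5.8] 419
w3 [594.2  38.7  25.9  89.9  50.6  14. ] 543
w4 [439.8  29.3  25.6  89.8  49.9   6.7] 593
pink [ 438.5 -209.    25.1   90.    52.7   -8.9] 355
grey [450.5 -79.1  36.1 139.9  73.6  -6.7] 997
green [453.4 135.6  24.   59.8  31.5   9.1] 331
timer [585.1 143.2  17.   63.1  60.8  85. ] 586
mat [474.7 349.3   3.7 239.4 206.5  17.7] 12890
b1 [ 691.  -130.2   97.5   29.6   28.7   80.9] 82
b2 [ 688.  -208.5   65.1   30.2   11.    39.6] 40
((480.36309814453125, -450.35137939453125), (330.3623962402344, 315.0196228027344), 2.8535847663879395) 0.04520540637235615
```

View pics/sidecrop.png

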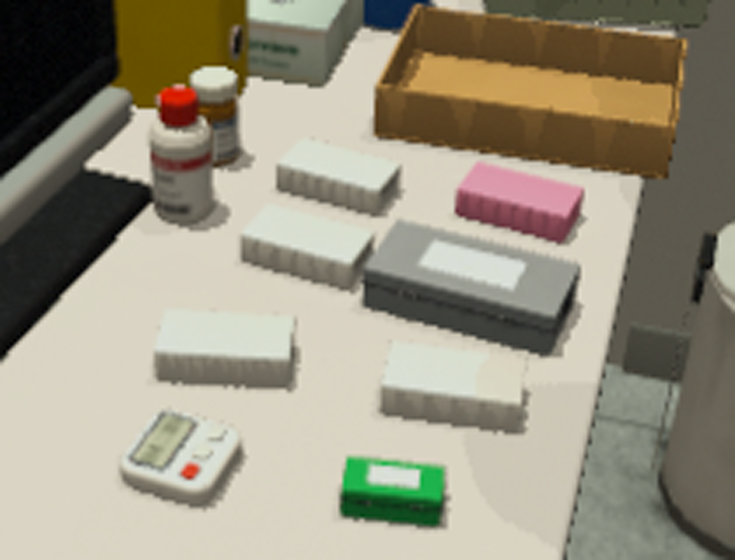

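The enlarged crop confirms four white boxes, one pink one to leave alone, and the grey and green cases. There is no orange case in view. Next are the mat and the tray.

```bash
python3 - <<'E'
from m import *
D=np.load('/tmp/side0.npz');W=D['W'];hsv=cv2.cvtColor(D['p'],cv2.COLOR_BGR2HSV)
m=(hsv[...,0]>100)&(hsv[...,0]<130)&(hsv[...,1]>150)&(abs(W[...,2]-.003)<.01)&(np.hypot(W[...,0]-.475,W[...,1]-.349)<.15)
print('blue',m.sum(),cv2.minAreaRect((W[m][:,:2]*1000).astype(np.float32)))
m=(hsv[...,2]<60)&(abs(W[...,2]-.003)<.006)&(np.hypot(W[...,0]-.475,W[...,1]-.349)<.13)
print('blk',m.sum(),cv2.minAreaRect((W[m][:,:2]*1000).astype(np.float32)))
m=(hsv[...,0]>5)&(hsv[...,0]<25)&(hsv[...,1]>110)
sub=np.zeros_like(m); sub[125:185,300:405]=1;m&=sub>0
for lo,hi in [(.044,.056),(-.004,.01),(-.004,.056)]:
  q=m&(W[...,2]>lo)&(W[...,2]<hi)
  P=W[q];print(q.sum(),cv2.minAreaRect((P[:,:2]*1000).astype(np.float32)),P.min(0),P.max(0))
# any orange
m=(hsv[...,0]>3)&(hsv[...,0]<20)&(hsv[...,1]>150)&(hsv[...,2]>120)&(sub==0)&(W[...,2]>0)&(W[...,2]<.1); print(m.sum(), np.argwhere(m)[:5])
E
```

```text
blue 5226 ((470.3876647949219, 363.18463134765625), (161.4649200439453, 101.35350036621094), 4.6263346672058105)
blk 1440 ((469.06317138671875, 365.31365966796875), (177.7611083984375, 115.79080200195312), 4.37650728225708)
338 ((458.2708740234375, -382.0639953613281), (248.68275451660156, 175.80831909179688), 1.9882632493972778) [ 0.33157512 -0.47149702  0.0440005 ] [ 0.58432991 -0.29178786  0.05135976]
1254 ((458.6685791015625, -436.29510498046875), (247.052001953125, 284.356201171875), 1.7768309116363525) [ 0.33097542 -0.57676592 -0.00139345] [ 0.58213253 -0.29079207  0.00999968]
3272 ((460.15625, -435.6948547363281), (248.7235565185547, 285.9658508300781), 2.058897018432617) [ 0.33097542 -0.57676592 -0.00139345] [ 0.58432991 -0.29039371  0.05135976]
16 [[155 246]
 [156 245]
 [160 245]
 [263 253]
 [263 254]]
```

```bash
cat >> h.py <<'E'
from scipy.spatial.transform import Rotation as Rn
def go(x,y,ztip,ang=None,st=None):
    """mm, tip height mm, deg -> jog numbers"""
    s=st or telemetry.read_state(); R=np.array(s['tool_rot']); p=np.array(s['eef_pos'])*1000
    if ang is None: Rt=R
    else:
        a=np.radians(ang); c,n=np.cos(a),np.sin(a)
        Rt=np.array([[c,n,0],[n,-c,0],[0,0,-1]])
    t=np.array([x,y,ztip])-Rt[:,2]*88
    rv=Rn.from_matrix(R.T@Rt).as_rotvec()
    print('->',(x,y,ztip,ang),'T',np.round(R.T@(t-p),1),'R',np.round(rv,3))
def st():
    s=telemetry.read_state();R=s['tool_rot']
    tip=s['eef_pos']*1000+88*R[:,2]
    print('t',round(s['time'],2),'tip',np.round(tip,1),'ang',round(np.degrees(np.arctan2(R[1,0],R[0,0])),2),'F',np.round(s['force'],2),'w',round(s['gripper_width']*1000,1),'q',np.round(s['joint_positions'],2))
E
python3 - <<'E'
from h import *
D=np.load('/tmp/side0.npz');W=D['W']; W2=np.load('/tmp/scene0.npz')['W']
P=np.concatenate([W.reshape(-1,3),W2.reshape(-1,3)]); P=P[(P[:,2]>.09)&(P[:,2]<.5)&(P[:,0]>.2)]
for y in np.arange(-.6,.6,.1):
    q=P[abs(P[:,1]-y)<.05]; q=q[(q[:,0]>.35)]
    print(round(y,1),len(q),np.round(np.percentile(q[:,0],[0,1,5]),3) if len(q) else '')
st(); go(450.5,-79,150,-6.7)
E
```

```text
-0.6 2107 [0.429 0.439 0.469]
-0.5 2373 [0.585 0.587 0.592]
-0.4 811 [0.695 0.697 0.703]
-0.3 6874 [0.707 0.709 0.71 ]
-0.2 1940 [0.695 0.757 0.758]
-0.1 6347 [0.677 0.687 0.764]
-0.0 7748 [0.768 0.771 0.775]
0.1 5281 [0.777 0.779 0.782]
0.2 0 
0.3 13149 [0.638 0.64  0.642]
0.4 28772 [0.639 0.641 0.642]
0.5 37144 [0.639 0.641 0.642]
t 0.15 tip [ 232.2 -579.9  214.1] ang 21.82 F [-1.13  0.98 -0.2 ] w 91.9 q [-1.19  0.35  1.63 -0.    1.16 -0.  ]
-> (450.5, -79, 150, -6.7) T [ 388.9 -383.9   64.5] R [-0.001  0.     0.498]
```

Emit:
jog_arm(rotation=[[0, 0, 0.1], [0, 0, 0.2], [0, 0, 0.3], [0, 0, 0.4], [0, 0, 0.498], [0, 0, 0.498], [0, 0, 0.498], [0, 0, 0.498]], translation=[[35, -34, 6], [70, -69, 12], [105, -104, 18], [140, -139, 23], [175, -173, 29], [210, -208, 35], [246, -243, 41], [280, -277, 46]], hand=[1, 1, 1, 1, 1, 1, 1, 1])

```text
time: 0.95
eef_pos: [0.3895, -0.2168, 0.2562]
tool_rot: [[0.993, -0.117, -0.0], [-0.117, -0.993, 0.001], [-0.0, -0.001, -1.0]]
force: [1.2, -0.0, 1.1]
gripper_width: 0.0922
```

```bash
python3 - <<'E'
from h import *
st(); go(450.5,-79,110,-6.7)
E
```

```text
t 0.95 tip [ 389.5 -216.7  168.2] ang -6.73 F [ 1.17 -0.01  1.08] w 92.2 q [-0.51  0.13  2.05  0.    0.96  1.18]
-> (450.5, -79, 110, -6.7) T [  44.5 -144.    58.4] R [-0.001  0.    -0.001]
```

Emit:
jog_arm(rotation=[[0, 0, 0], [0, 0, 0], [0, 0, 0], [0, 0, 0], [0, 0, 0], [0, 0, 0]], translation=[[11, -36, 0], [22, -72, 5], [33, -108, 15], [44.5, -144, 18], [44.5, -144, 18], [44.5, -144, 18]], hand=[1, 1, 1, 1, 1, 1])

```text
time: 1.55
eef_pos: [0.4505, -0.0785, 0.2382]
tool_rot: [[0.993, -0.115, -0.001], [-0.115, -0.993, 0.001], [-0.001, -0.001, -1.0]]
force: [-0.0, -0.5, 0.1]
gripper_width: 0.092
```

```bash
python3 - <<'E'
from m import *
st(); p,d,c=cap('wrist','wr1.png');st(); np.savez('/tmp/wr1.npz',p=p,d=d,W=world(c,d))
E
```

```text
t 1.55 tip [450.4 -78.4 150.2] ang -6.6 F [-0.03 -0.51  0.06] w 92.0 q [-0.18  0.17  2.04  0.    0.93  1.51]
t 1.6 tip [450.2 -79.1 150.3] ang -6.68 F [-0.98 -0.04  0.3 ] w 92.1 q [-0.18  0.17  2.04  0.    0.93  1.51]
```

View pics/wr1.png

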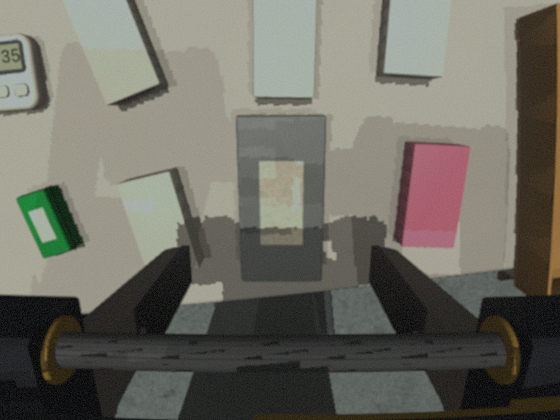

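The wrist view shows the grey case at (281,198), centred between the fingers and aligned with them. There is still no orange case.

```bash
python3 - <<'E'
from m import *
D=np.load('/tmp/wr1.npz')
for k,s in dict(grey=(281,140),pink=(436,190),green=(48,220)).items(): print(k,*fit(D['W'],s))
go(450.5,-79,12,-6.7)
E
```

```text
grey [455.3 -80.   34.9 138.8  69.6  -6.4] 13848
pink [ 442.6 -210.2   25.    90.5   49.2   -9.2] 5841
green [456.9 133.8  22.9  61.5  31.7   9.1] 2201
-> (450.5, -79, 12, -6.7) T [ 3.000e-01 -1.000e-01  1.383e+02] R [-0.001  0.001  0.   ]
```

Emit:
jog_arm(rotation=[[0, 0, 0], [0, 0, 0], [0, 0, 0], [0, 0, 0], [0, 0, 0], [0, 0, 0]], translation=[[3, 0, 40], [3, 0, 80], [3, 0, 115], [3, 0, 138], [3, 0, 138], [3, 0, 138]], hand=[1, 1, 1, 1, 1, 1])

```text
time: 2.2
eef_pos: [0.4529, -0.0804, 0.1006]
tool_rot: [[0.993, -0.118, -0.001], [-0.118, -0.993, 0.001], [-0.001, -0.001, -1.0]]
force: [-0.1, 1.1, 0.7]
gripper_width: 0.0915
```

Emit:
jog_arm(rotation=[[0, 0, 0], [0, 0, 0], [0, 0, 0], [0, 0, 0], [0, 0, 0], [0, 0, 0]], translation=[[0, 0, 0], [0, 0, 0], [0, 0, 0], [0, 0, 0], [0, 0, 0], [0, 0, 0]], hand=[0.7, 0.7, 0.7, 0.7, 0.7, 0.7], squeeze=40)

```text
time: 2.8
eef_pos: [0.4536, -0.0805, 0.1017]
tool_rot: [[0.993, -0.117, 0.0], [-0.117, -0.993, 0.0], [0.0, -0.0, -1.0]]
force: [-1.1, -1.4, 9.4]
gripper_width: 0.0696
```

Emit:
jog_arm(rotation=[[0, 0, 0], [0, 0, 0], [0, 0, 0], [0, 0, 0], [0, 0, 0], [0, 0, 0], [0, 0, 0]], translation=[[0, 0, 0], [0, 0, -20], [0, 0, -50], [0, 0, -80], [0, 0, -100], [0, 0, -100], [0, 0, -100]], hand=[0.5, 0.5, 0.5, 0.5, 0.5, 0.5, 0.5])

```text
time: 3.5
eef_pos: [0.4533, -0.0804, 0.2014]
tool_rot: [[0.993, -0.117, 0.001], [-0.117, -0.993, 0.0], [0.001, -0.0, -1.0]]
force: [-0.6, -1.0, -3.6]
gripper_width: 0.0701
```

```bash
python3 - <<'E'
from h import *
st(); go(467,364,105,4.5)
E
```

```text
t 3.5 tip [453.4 -80.4 113.4] ang -6.74 F [-0.65 -0.95 -3.65] w 70.1 q [-0.18  0.23  2.07  0.    0.84  1.51]
-> (467, 364, 105, 4.5) T [ -38.6 -443.     8.5] R [-0.    -0.001 -0.196]
```

Emit:
jog_arm(rotation=[[0, 0, -0.03], [0, 0, -0.06], [0, 0, -0.09], [0, 0, -0.12], [0, 0, -0.15], [0, 0, -0.18], [0, 0, -0.196], [0, 0, -0.196]], translation=[[-3, -38, 0], [-7, -78, 0], [-11, -120, 0], [-15, -162, 0], [-19, -205, 0], [-23, -248, 0], [-27, -290, 0], [-30, -325, 0]], hand=[0.5, 0.5, 0.5, 0.5, 0.5, 0.5, 0.5, 0.5])

```text
time: 4.3
eef_pos: [0.4606, 0.2477, 0.1995]
tool_rot: [[0.997, 0.08, -0.002], [0.08, -0.997, -0.001], [-0.002, 0.001, -1.0]]
force: [1.0, -0.7, -2.7]
gripper_width: 0.07
```

```bash
python3 - <<'E'
from h import *
st(); go(467,364,105,4.5)
E
```

```text
t 4.3 tip [460.4 247.6 111.5] ang 4.57 F [ 1.04 -0.69 -2.67] w 70.0 q [ 0.49  0.32  1.94 -0.    0.88  1.98]
-> (467, 364, 105, 4.5) T [  15.7 -115.4    6.4] R [0.001 0.002 0.001]
```

Emit:
jog_arm(rotation=[[0, 0, 0], [0, 0, 0], [0, 0, 0], [0, 0, 0], [0, 0, 0], [0, 0, 0], [0, 0, 0]], translation=[[4, -35, 0], [8, -70, 0], [13, -100, 0], [16, -115, 0], [16, -115, 0], [16, -115, 0], [16, -115, 0]], hand=[0.5, 0.5, 0.5, 0.5, 0.5, 0.5, 0.5])

```text
time: 5.0
eef_pos: [0.467, 0.3621, 0.1987]
tool_rot: [[0.997, 0.079, -0.003], [0.079, -0.997, -0.002], [-0.003, 0.002, -1.0]]
force: [-0.2, 0.2, -2.8]
gripper_width: 0.0696
```

```bash
python3 - <<'E'
from m import *
st(); p,d,c=cap('wrist','wr2.png');st(); W=world(c,d);np.savez('/tmp/wr2.npz',p=p,d=d,W=W)
E
```

```text
t 5.0 tip [466.7 361.9 110.7] ang 4.53 F [-0.16  0.19 -2.84] w 69.6 q [ 0.66  0.42  1.79 -0.    0.93  2.15]
t 5.05 tip [466.9 362.1 111. ] ang 4.52 F [ 0.21 -0.13 -2.86] w 69.9 q [ 0.66  0.42  1.79 -0.    0.93  2.15]
```

View pics/wr2.png

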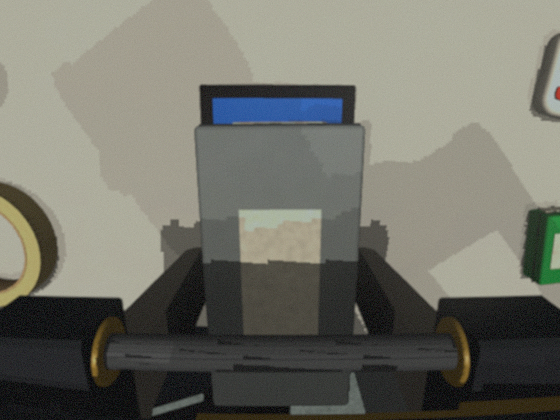

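```bash
python3 - <<'E'
from m import *
D=np.load('/tmp/wr2.npz');W=D['W'];g=cv2.cvtColor(D['p'],cv2.COLOR_BGR2GRAY)
m=(g<60)&(W[...,2]<.012)&(W[...,2]>-.008); m[120:]=0;m[:75]=0; m[:,:190]=0;m[:,370:]=0
P=W[m]*1000; print(m.sum())
ca=np.radians(4.5);ex=np.array([np.cos(ca),np.sin(ca)]);ey=np.array([-ex[1],ex[0]])
a=P[:,:2]@ex;b=P[:,:2]@ey
print('along',np.percentile(a,[95,99,100]),'lat',b.min(),b.max())
# front edge line angle
cols=[];
vv,uu=np.nonzero(m)
E_=[]
for u in range(210,350,3):
    v=vv[uu==u].min(); E_.append(W[v,u,:2]*1000)
E_=np.array(E_);k=np.polyfit(E_[:,1],E_[:,0],1);print('edge ang',np.degrees(np.arctan(-k[0])))
amax=np.median(E_@ex); c=ex*(amax-90)+ey*(b.min()+b.max())/2; print('mat centre',c,'width',b.max()-b.min())
# case in hand
m2=(abs(W[...,2]*1000-135)<12); m2[:100]=0;m2[260:]=0
P=W[m2]*1000;a=P[:,:2]@ex;b=P[:,:2]@ey;print('case front',a.max(),'lat',np.percentile(b,[1,99]),'z',np.median(P[:,2]))
af=np.percentile(a,99.5);print('case centre',ex*(af-70)+ey*np.mean(np.percentile(b,[1,99])))
# case angle by front edge
vv,uu=np.nonzero(m2);E_=np.array([W[vv[uu==u].min(),u,:2]*1000 for u in range(210,352,3)])
k=np.polyfit(E_[:,1],E_[:,0],1);print('case ang',np.degrees(np.arctan(-k[0])))
st()
E
```

```text
2310
along [588.66478251 588.83863436 589.41092517] lat 268.88541092510445 382.6809654007926
edge ang 4.479339229437929
mat centre [471.61599467 363.90755819] width 113.79555447568816
case front 564.6460008971969 lat [289.77519897 358.1276754 ] z 131.73511309736818
case centre [467.31657591 361.73177148]
case ang 4.688437547577988
t 5.05 tip [466.9 362.1 111. ] ang 4.52 F [ 0.21 -0.13 -2.86] w 69.9 q [ 0.66  0.42  1.79 -0.    0.93  2.15]
```

```bash
python3 - <<'E'
from h import *
go(470.3,364.1,19,4.5);go(470.3,364.1,17,4.5)
E
```

```text
-> (470.3, 364.1, 19, 4.5) T [ 3.5 -1.8 92. ] R [0.002 0.003 0.   ]
-> (470.3, 364.1, 17, 4.5) T [ 3.5 -1.8 94. ] R [0.002 0.003 0.   ]
```

Emit:
jog_arm(rotation=[[0.002, 0.003, 0], [0.002, 0.003, 0], [0.002, 0.003, 0], [0.002, 0.003, 0], [0.002, 0.003, 0], [0.002, 0.003, 0], [0.002, 0.003, 0], [0.002, 0.003, 0]], translation=[[3.5, -2, 25], [3.5, -2, 50], [3.5, -2, 72], [3.5, -2, 85], [3.5, -2, 90], [3.5, -2, 92], [3.5, -2, 93], [3.5, -2, 93]], hand=[0.5, 0.5, 0.5, 0.5, 0.5, 0.5, 0.5, 0.5])

```text
time: 5.85
eef_pos: [0.4706, 0.3646, 0.1068]
tool_rot: [[0.997, 0.079, 0.001], [0.079, -0.997, 0.001], [0.001, -0.001, -1.0]]
force: [0.6, 1.3, -2.3]
gripper_width: 0.0699
```

```bash
python3 - <<'E'
from h import *
st()
E
```

```text
t 5.85 tip [470.8 364.7  18.8] ang 4.52 F [ 0.57  1.35 -2.26] w 69.9 q [0.66 0.55 1.83 0.   0.75 2.15]
```

Emit:
jog_arm(rotation=[[0, 0, 0], [0, 0, 0], [0, 0, 0], [0, 0, 0], [0, 0, 0], [0, 0, 0]], translation=[[0, 0, 1.5], [0, 0, 2], [0, 0, 1.5], [0, 0, 1], [0, 0, 1], [0, 0, 1]], hand=[0.5, 0.5, 0.85, 0.95, 1, 1])

```text
time: 6.45
eef_pos: [0.4707, 0.3646, 0.1058]
tool_rot: [[0.997, 0.079, 0.002], [0.079, -0.997, 0.001], [0.002, -0.001, -1.0]]
force: [-0.4, -0.6, 0.6]
gripper_width: 0.0921
```

Emit:
jog_arm(rotation=[[0, 0, 0], [0, 0, 0], [0, 0, 0], [0, 0, 0], [0, 0, 0], [0, 0, 0]], translation=[[0, 0, -30], [0, 0, -75], [0, 0, -120], [0, 0, -160], [0, 0, -180], [0, 0, -180]], hand=[1, 1, 1, 1, 1, 1])

```text
time: 7.05
eef_pos: [0.4716, 0.3653, 0.2893]
tool_rot: [[0.997, 0.079, 0.006], [0.079, -0.997, 0.005], [0.007, -0.004, -1.0]]
force: [-0.4, 0.9, -0.5]
gripper_width: 0.092
```

```bash
cat >> m.py <<'E'
def rectmask(W,m):
    pts=W[m][:,:2].astype(np.float32)
    (cx,cy),(a,b),ang=cv2.minAreaRect(pts*1000)
    if a<b: a,b=b,a; ang+=90
    return np.round([cx,cy,a,b,(ang+90)%180-90],1)
E
python3 - <<'E'
from m import *
st(); p,d,c=cap('wrist','wr3.png'); W=world(c,d);np.savez('/tmp/wr3.npz',p=p,d=d,W=W)
p,d,c=cap('side','side3.png'); np.savez('/tmp/side3.npz',p=p,d=d,W=world(c,d))
E
```

```text
t 7.05 tip [472.2 365.8 201.3] ang 4.51 F [-0.35  0.91 -0.52] w 92.0 q [0.66 0.32 1.71 0.   1.1  2.15]
```

View pics/wr3.png

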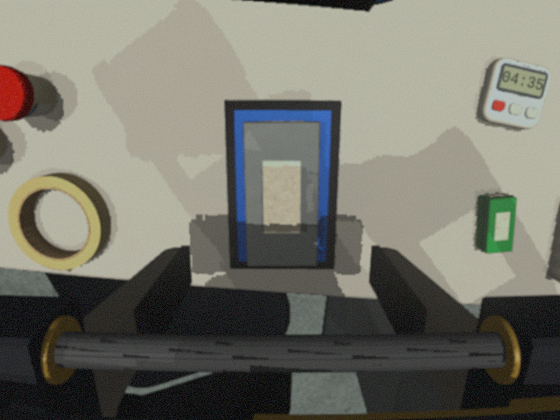

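View pics/side3.png

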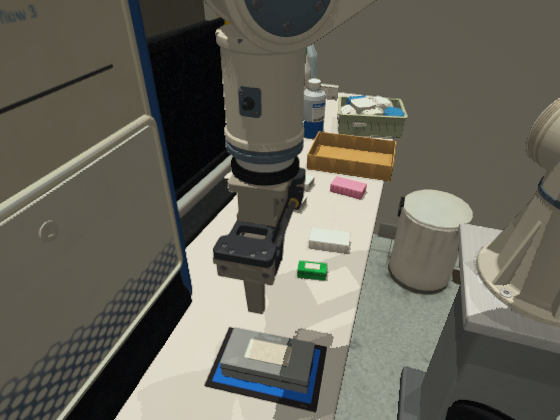

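```bash
python3 - <<'E'
from m import *
for n,seed in [('wr3',(282,140)),('side3',(236,345))]:
    D=np.load('/tmp/%s.npz'%n);W=D['W'];hsv=cv2.cvtColor(D['p'],cv2.COLOR_BGR2HSV)
    print(n,'case',*fit(W,seed))
    near=(np.hypot(W[...,0]-.47,W[...,1]-.364)<.125)&(W[...,2]<.012)
    m=near&(hsv[...,2]<95)&(W[...,2]>-.006)
    m=cv2.morphologyEx(m.astype(np.uint8),cv2.MORPH_OPEN,np.ones((3,3)))>0
    print(' mat',rectmask(W,m))
    m=near&(hsv[...,0]>100)&(hsv[...,0]<130)&(hsv[...,1]>150);print(' blue',rectmask(W,m))
E
```

```text
wr3 case [473.8 364.9  39.1 136.   69.4   4.7] 10174
 mat [457.1 356.2 213.1 154.3   5.7]
 blue [473.4 364.2 159.4  97.3   4.5]
side3 case [471.7 365.8  39.1 136.9  71.2   5.1] 3299
 mat [469.5 363.3 179.2 121.4   4.3]
 blue [470.2 364.5 161.2  98.8   4.5]
```

```bash
python3 - <<'E'
from m import *
D=np.load('/tmp/side3.npz');print(fit(D['W'],(329,238)))
go(442,29,130,6.7)
E
```

```text
(array([439.7,  29.1,  25.9,  89.6,  50.4,   6.2]), 594)
-> (442, 29, 130, 6.7) T [-54.6 332.1  66.9] R [-0.001 -0.002 -0.038]
```

Emit:
jog_arm(rotation=[[0, 0, -0.03], [0, 0, -0.03], [0, 0, -0.03], [0, 0, -0.03], [0, 0, -0.03], [0, 0, -0.03], [0, 0, -0.03], [0, 0, -0.03]], translation=[[-6, 40, 5], [-14, 85, 10], [-21, 130, 20], [-29, 175, 30], [-37, 225, 40], [-45, 270, 50], [-51, 310, 57], [-54, 332, 57]], hand=[0.8, 0.8, 0.8, 0.8, 0.8, 0.8, 0.8, 0.8])

```text
time: 7.95
eef_pos: [0.4401, 0.0265, 0.2252]
tool_rot: [[0.994, 0.107, -0.004], [0.107, -0.994, 0.0], [-0.004, -0.001, -1.0]]
force: [0.2, -0.3, 0.5]
gripper_width: 0.0734
```

Emit:
jog_arm(rotation=[[0, 0, 0], [0, 0, 0], [0, 0, 0]], translation=[[0, 0, 0], [0, 0, 0], [0, 0, 0]], hand=[0.8, 0.8, 0.8])

```text
time: 8.25
eef_pos: [0.4399, 0.0273, 0.2245]
tool_rot: [[0.994, 0.107, -0.005], [0.107, -0.994, 0.001], [-0.005, -0.001, -1.0]]
force: [0.4, -0.2, -0.2]
gripper_width: 0.0732
```

```bash
python3 - <<'E'
from m import *
st(); p,d,c=cap('wrist','wr4.png'); W=world(c,d);np.savez('/tmp/wr4.npz',p=p,d=d,W=W)
p,d,c=cap('side','side4.png'); np.savez('/tmp/side4.npz',p=p,d=d,W=world(c,d))
E
```

```text
t 8.25 tip [439.4  27.3 136.5] ang 6.17 F [ 0.35 -0.15 -0.19] w 73.2 q [0.06 0.17 2.09 0.   0.89 1.52]
```

View pics/wr4.png

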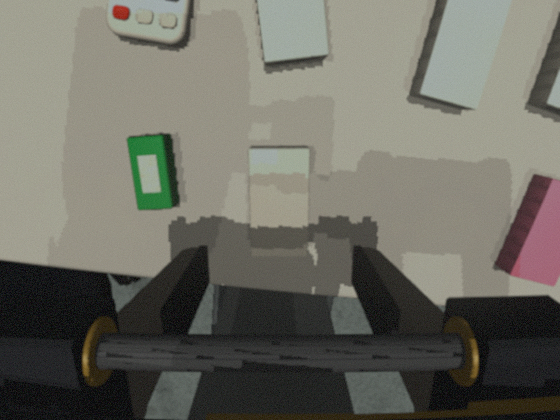

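The box under the gripper is at (279,195), between the fingers and aligned with them.

```bash
python3 - <<'E'
from m import *
D=np.load('/tmp/wr4.npz')
for k,s in dict(w4=(279,190),green=(150,145)).items(): print(k,*fit(D['W'],s))
go(441,29,5,6.2)
E
```

```text
w4 [444.   28.5  24.7  90.2  47.3   6.5] 6332
green [457.1 133.9  23.1  61.   30.4   8.9] 2803
-> (441, 29, 5, 6.2) T [  1.5  -1.2 131.9] R [-0.001  0.004  0.   ]
```

Emit:
jog_arm(rotation=[[0, 0.004, 0], [0, 0.004, 0], [0, 0.004, 0], [0, 0.004, 0], [0, 0.004, 0], [0, 0.004, 0]], translation=[[2.5, -1, 40], [2.5, -1, 80], [2.5, -1, 110], [2.5, -1, 128], [2.5, -1, 130], [2.5, -1, 130]], hand=[0.8, 0.8, 0.8, 0.8, 0.8, 0.8])

```text
time: 8.95
eef_pos: [0.442, 0.0295, 0.0948]
tool_rot: [[0.994, 0.11, -0.001], [0.11, -0.994, 0.001], [-0.001, -0.001, -1.0]]
force: [1.4, -0.1, -0.2]
gripper_width: 0.0731
```

Emit:
jog_arm(rotation=[[0, 0, 0], [0, 0, 0], [0, 0, 0], [0, 0, 0], [0, 0, 0], [0, 0, 0]], translation=[[0, 0, 0], [0, 0, 0], [0, 0, 0], [0, 0, 0], [0, 0, 0], [0, 0, 0]], hand=[0.35, 0.35, 0.35, 0.35, 0.35, 0.35], squeeze=30)

```text
time: 9.55
eef_pos: [0.4426, 0.0295, 0.0956]
tool_rot: [[0.994, 0.109, 0.0], [0.109, -0.994, 0.001], [0.0, -0.001, -1.0]]
force: [-1.6, 0.7, 7.8]
gripper_width: 0.0477
```

Emit:
jog_arm(rotation=[[0, 0, 0], [0, 0, 0], [0, 0, 0], [0, 0, 0], [0, 0, 0], [0, 0, 0], [0, 0, 0]], translation=[[0, 0, -20], [0, 0, -50], [0, 0, -80], [0, 0, -110], [0, 0, -110], [0, 0, -110], [0, 0, -110]], hand=[0.35, 0.35, 0.35, 0.35, 0.35, 0.35, 0.35])

```text
time: 10.25
eef_pos: [0.4418, 0.0293, 0.2047]
tool_rot: [[0.994, 0.109, -0.001], [0.109, -0.994, 0.001], [-0.001, -0.001, -1.0]]
force: [-0.4, 0.2, -1.9]
gripper_width: 0.0478
```

```bash
python3 - <<'E'
from m import *
st(); cap('wrist');st(); D=cap('side');st()
E
```

```text
t 10.25 tip [441.7  29.4 116.7] ang 6.27 F [-0.37  0.16 -1.94] w 47.8 q [0.06 0.2  2.1  0.   0.84 1.52]
t 10.3 tip [441.5  29.4 116.4] ang 6.27 F [ 0.69 -0.03 -1.48] w 47.7 q [0.06 0.2  2.1  0.   0.84 1.52]
t 10.35 tip [441.6  29.4 116.4] ang 6.28 F [ 0.    0.58 -0.78] w 47.8 q [0.06 0.2  2.1  0.   0.84 1.52]
```

It reads about -1 N, so this box is empty. It goes to the tray.

```bash
python3 - <<'E'
from m import *
go(390,-416,110,2)
E
```

```text
-> (390, -416, 110, 2) T [-100.1  437.     6.1] R [-0.001  0.002  0.075]
```

Emit:
jog_arm(rotation=[[0, 0, 0.02], [0, 0, 0.04], [0, 0, 0.06], [0, 0, 0.075], [0, 0, 0.075], [0, 0, 0.075], [0, 0, 0.075], [0, 0, 0.075]], translation=[[-8, 36, 0], [-18, 80, 0], [-28, 125, 0], [-39, 170, 0], [-49, 215, 0], [-59, 260, 0], [-70, 305, 0], [-80, 350, 0]], hand=[0.35, 0.35, 0.35, 0.35, 0.35, 0.35, 0.35, 0.35])

```text
time: 11.15
eef_pos: [0.3994, -0.329, 0.2029]
tool_rot: [[0.999, 0.034, -0.004], [0.034, -0.999, 0.002], [-0.003, -0.003, -1.0]]
force: [0.5, -0.0, -0.6]
gripper_width: 0.0478
```

```bash
python3 - <<'E'
from m import *
st(); p,d,c=cap('wrist','wr5.png'); W=world(c,d);np.savez('/tmp/wr5.npz',p=p,d=d,W=W)
go(390,-416,110,2)
E
```

```text
t 11.15 tip [ 399.1 -328.7  114.9] ang 1.96 F [ 0.46 -0.03 -0.58] w 47.8 q [-0.69  0.31  1.95 -0.    0.88  0.85]
-> (390, -416, 110, 2) T [-12.5  80.7   5.7] R [ 0.002  0.001 -0.001]
```

View pics/wr5.png

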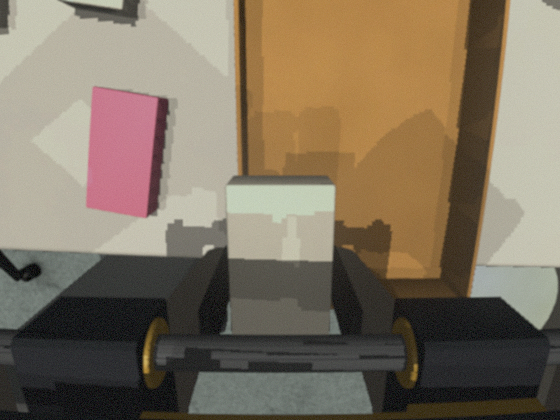

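```bash
python3 - <<'E'
from m import *
D=np.load('/tmp/wr5.npz');W=D['W'];hsv=cv2.cvtColor(D['p'],cv2.COLOR_BGR2HSV)
m=(hsv[...,0]>5)&(hsv[...,0]<25)&(hsv[...,1]>110)&(W[...,1]>-.6)
r=m&(W[...,2]>.044)&(W[...,2]<.056)
for x in (.36,.40,.44,.48,.52,.54):
    q=r&(abs(W[...,0]-x)<.008); y=W[q][:,1]*1000
    yl=y[y>-380];yr=y[y<-380]; print(x, [np.round([v.min(),v.max()],1) for v in (yl,yr) if len(v)])
f=m&(W[...,2]<.008);print('floor',np.percentile(W[f]*1000,[1,99],axis=0), np.median(W[f][:,2]))
E
```

```text
0.36 [array([-471.1, -468.2])]
0.4 [array([-470.3, -466.7])]
0.44 [array([-302.8, -300. ]), array([-468.9, -465.1])]
0.48 [array([-301.6, -298.5]), array([-468. , -463.8])]
0.52 [array([-299.9, -297.5]), array([-466.8, -462.4])]
0.54 [array([-299.7, -296.8]), array([-465.7, -461.8])]
floor [[ 3.46338794e+02 -4.66452116e+02  3.90972169e-01]
 [ 5.56411549e+02 -3.02337951e+02  5.22826691e+00]] 0.002024386281006263
```

```bash
python3 - <<'E'
from m import *
go(393,-420,112,2); go(393,-420,10.5,2)
E
```

```text
-> (393, -420, 112, 2) T [-9.7 84.8  3.7] R [ 0.002  0.001 -0.001]
-> (393, -420, 10.5, 2) T [ -9.5  84.6 105.2] R [ 0.002  0.001 -0.001]
```

Emit:
jog_arm(rotation=[[0, 0, 0], [0, 0, 0], [0.002, 0, 0], [0.002, 0, 0], [0.002, 0, 0], [0.002, 0, 0], [0.002, 0, 0], [0.002, 0, 0]], translation=[[-5, 40, 0], [-9.5, 80, 0], [-9.5, 85, 10], [-9.5, 85, 45], [-9.5, 85, 80], [-9.5, 85, 98], [-9.5, 85, 104], [-9.5, 85, 105]], hand=[0.35, 0.35, 0.35, 0.35, 0.35, 0.35, 0.35, 0.35])

```text
time: 12.0
eef_pos: [0.3919, -0.4184, 0.0978]
tool_rot: [[0.999, 0.034, -0.005], [0.034, -0.999, 0.004], [-0.005, -0.004, -1.0]]
force: [-4.6, 4.8, 16.4]
gripper_width: 0.0476
```

```bash
python3 - <<'E'
from m import *
st(); go(393,-420,10.5,2)
E
```

```text
t 12.0 tip [ 391.5 -418.1    9.8] ang 1.93 F [-4.6   4.77 16.43] w 47.6 q [-0.82  0.54  1.88 -0.    0.72  0.72]
-> (393, -420, 10.5, 2) T [ 1.   1.6 -0.7] R [-0.004  0.005 -0.001]
```

Emit:
jog_arm(rotation=[[0, 0, 0], [0, 0, 0], [0, 0, 0], [0, 0, 0], [0, 0, 0], [0, 0, 0], [0, 0, 0], [0, 0, 0]], translation=[[0, 0, -1], [0, 0, -1], [0, 0, -1], [0, 0, -15], [0, 0, -50], [0, 0, -90], [0, 0, -130], [0, 0, -150]], hand=[0.57, 0.57, 0.57, 0.57, 0.57, 0.57, 0.8, 0.8])

```text
time: 12.8
eef_pos: [0.3936, -0.4199, 0.2525]
tool_rot: [[0.999, 0.034, -0.002], [0.034, -0.999, 0.0], [-0.002, -0.0, -1.0]]
force: [0.3, -0.4, 0.0]
gripper_width: 0.0664
```

```bash
python3 - <<'E'
from m import *
st(); p,d,c=cap('side','side6.png'); W=world(c,d);np.savez('/tmp/side6.npz',p=p,d=d,W=W)
for k,s in dict(w1=(297,180),w2=(288,198),w3=(265,227),green=(312,266)).items(): print(k,*fit(W,s))
E
```

```text
t 12.8 tip [ 393.4 -419.9  164.5] ang 1.93 F [ 0.28 -0.43  0.03] w 66.4 q [-0.82  0.33  1.79 -0.    1.02  0.72]
w1 [ 583.3 -199.8   24.9   91.8   56.   -10.1] 350
w2 [577.7 -95.9  25.4  89.9  51.1  -7.4] 417
w3 [594.1  38.1  25.6  89.8  51.6  11.6] 544
green [453.6 134.8  24.1  59.1  31.5  11.1] 332
```

View pics/side6.png

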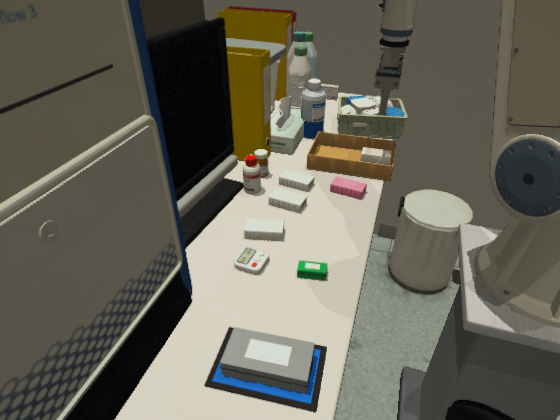

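The first box is in the tray at (374,155), and the stack base sits well on the mat. Next is w1 at (297,180).

```bash
python3 - <<'E'
from m import *
go(586,-200,110,-9)
E
```

```text
-> (586, -200, 110, -9) T [ 199.1 -214.1   56.2] R [ 0.002 -0.001  0.191]
```

Emit:
jog_arm(rotation=[[0, 0, 0.04], [0, 0, 0.08], [0, 0, 0.12], [0, 0, 0.16], [0, 0, 0.191], [0, 0, 0.191], [0, 0, 0.191], [0, 0, 0.191]], translation=[[28, -30, 0], [57, -61, 0], [87, -93, 5], [116, -125, 15], [145, -157, 30], [174, -188, 38], [199, -214, 40], [199, -214, 40]], hand=[0.8, 0.8, 0.8, 0.8, 0.8, 0.8, 0.8, 0.8])

```text
time: 13.65
eef_pos: [0.5882, -0.1969, 0.2143]
tool_rot: [[0.988, -0.153, 0.001], [-0.153, -0.988, -0.001], [0.002, 0.001, -1.0]]
force: [0.2, -1.1, 0.1]
gripper_width: 0.0736
```

```bash
python3 - <<'E'
from m import *
st(); p,d,c=cap('wrist','wr7.png'); W=world(c,d);np.savez('/tmp/wr7.npz',p=p,d=d,W=W)
st()
E
```

```text
t 13.65 tip [ 588.4 -197.   126.3] ang -8.82 F [ 0.19 -1.07  0.07] w 73.6 q [-0.33  0.44  1.72 -0.    0.98  1.4 ]
t 13.7 tip [ 586.9 -198.6  126.3] ang -8.84 F [ 0.15 -0.33 -0.23] w 73.6 q [-0.33  0.44  1.72 -0.    0.98  1.4 ]
```

View pics/wr7.png

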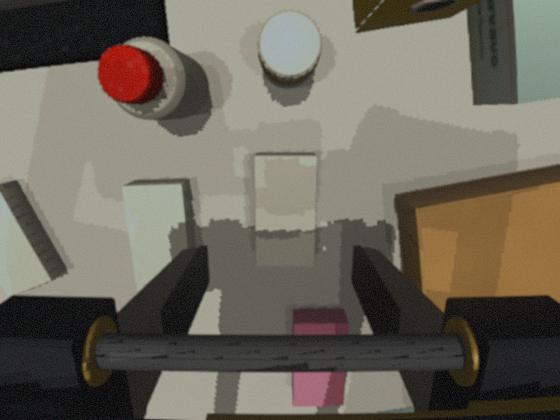

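```bash
python3 - <<'E'
from m import *
D=np.load('/tmp/wr7.npz')
for k,s in dict(w1=(285,190),w2=(155,200)).items(): print(k,*fit(D['W'],s))
go(586,-200,6,-9)
E
```

```text
w1 [ 588.9 -201.    24.8   89.8   48.1   -8.9] 6773
w2 [582.8 -97.3  25.   89.   48.1  -7.5] 5092
-> (586, -200, 6, -9) T [ -0.7   1.5 120.3] R [ 0.002 -0.001  0.003]
```

Emit:
jog_arm(rotation=[[0, 0, 0.003], [0, 0, 0.003], [0, 0, 0.003], [0, 0, 0.003], [0, 0, 0.003], [0, 0, 0.003]], translation=[[0, 2, 40], [0, 2, 80], [0, 2, 108], [0, 2, 118], [0, 2, 120], [0, 2, 120]], hand=[0.8, 0.8, 0.8, 0.8, 0.8, 0.8])

```text
time: 14.3
eef_pos: [0.587, -0.2013, 0.0955]
tool_rot: [[0.988, -0.157, 0.002], [-0.157, -0.988, -0.002], [0.002, 0.002, -1.0]]
force: [1.1, 0.9, -0.1]
gripper_width: 0.0736
```

Emit:
jog_arm(rotation=[[0, 0, 0], [0, 0, 0], [0, 0, 0], [0, 0, 0], [0, 0, 0], [0, 0, 0]], translation=[[0, 0, 0], [0, 0, 0], [0, 0, 0], [0, 0, 0], [0, 0, 0], [0, 0, 0]], hand=[0.35, 0.35, 0.35, 0.35, 0.35, 0.35], squeeze=30)

```text
time: 14.9
eef_pos: [0.5874, -0.2014, 0.0963]
tool_rot: [[0.988, -0.157, 0.003], [-0.157, -0.988, -0.003], [0.003, 0.002, -1.0]]
force: [-0.8, -0.0, 7.1]
gripper_width: 0.0477
```

Emit:
jog_arm(rotation=[[0, 0, 0], [0, 0, 0], [0, 0, 0], [0, 0, 0], [0, 0, 0], [0, 0, 0], [0, 0, 0]], translation=[[0, 0, -20], [0, 0, -50], [0, 0, -80], [0, 0, -110], [0, 0, -110], [0, 0, -110], [0, 0, -110]], hand=[0.35, 0.35, 0.35, 0.35, 0.35, 0.35, 0.35])

```text
time: 15.6
eef_pos: [0.5863, -0.2008, 0.2049]
tool_rot: [[0.988, -0.157, 0.001], [-0.157, -0.988, -0.002], [0.001, 0.002, -1.0]]
force: [-0.1, 0.4, -1.5]
gripper_width: 0.0473
```

```bash
python3 - <<'E'
from m import *
st(); cap('wrist');st(); D=cap('side');st();go(529,-416,112,2)
E
```

```text
t 15.6 tip [ 586.4 -201.   116.9] ang -9.03 F [-0.12  0.41 -1.47] w 47.3 q [-0.33  0.45  1.73 -0.    0.96  1.4 ]
t 15.65 tip [ 586.3 -201.   116.7] ang -9.04 F [-0.41  0.17 -1.14] w 48.0 q [-0.33  0.45  1.73 -0.    0.96  1.4 ]
t 15.7 tip [ 586.4 -201.   116.7] ang -9.03 F [ 0.32  0.6  -0.7 ] w 47.7 q [-0.33  0.45  1.73 -0.    0.96  1.4 ]
-> (529, -416, 112, 2) T [-22.9 221.5   5.1] R [ 0.002 -0.    -0.193]
```

This one is also empty. It goes to the tray's far end at (529,-416).

Emit:
jog_arm(rotation=[[0, 0, -0.04], [0, 0, -0.08], [0, 0, -0.12], [0, 0, -0.16], [0, 0, -0.193], [0, 0, -0.193], [0, 0, -0.193], [0, 0, -0.193]], translation=[[-4, 36, 0], [-8, 78, 0], [-13, 120, 0], [-17, 160, 0], [-21, 200, 0], [-23, 221, 0], [-23, 221.5, 0], [-23, 221.5, 0]], hand=[0.35, 0.35, 0.35, 0.35, 0.35, 0.35, 0.35, 0.35])

```text
time: 16.5
eef_pos: [0.5286, -0.4154, 0.2042]
tool_rot: [[0.999, 0.034, -0.001], [0.034, -0.999, -0.0], [-0.001, 0.0, -1.0]]
force: [0.0, 0.1, -0.9]
gripper_width: 0.0477
```

```bash
python3 - <<'E'
from m import *
st();p,d,c=cap('wrist','wr8.png'); W=world(c,d);np.savez('/tmp/wr8.npz',p=p,d=d,W=W);go(529,-416,10.5,2)
hsv=cv2.cvtColor(p,cv2.COLOR_BGR2HSV)
m=(hsv[...,0]>5)&(hsv[...,0]<25)&(hsv[...,1]>110)&(W[...,1]>-.6)
r=m&(W[...,2]>.044)&(W[...,2]<.056);q=r&(abs(W[...,1]+.38)<.04)
print(np.percentile(W[q][:,0]*1000,[1,99]))
E
```

```text
t 16.5 tip [ 528.5 -415.5  116.2] ang 1.93 F [ 0.01  0.11 -0.93] w 47.7 q [-0.67  0.52  1.6  -0.    1.01  0.87]
-> (529, -416, 10.5, 2) T [1.000e-01 1.100e+00 1.059e+02] R [0.001 0.001 0.   ]
[583.27075865 587.79221844]
```

View pics/wr8.png

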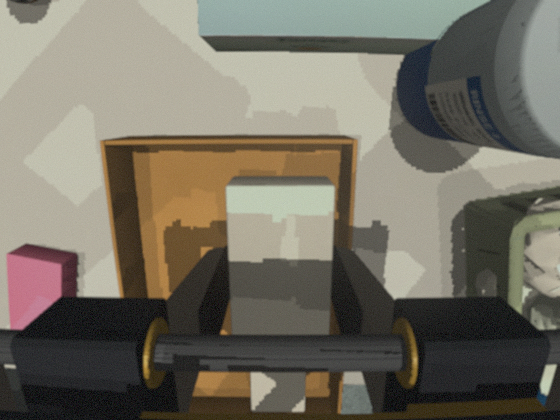

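```bash
python3 - <<'E'
from m import *
W=np.load('/tmp/side0.npz')['W']; P=W.reshape(-1,3)
for z in (.07,.09,.13,.2,.27):
  q=P[(P[:,2]>z)&(P[:,2]<.5)&(P[:,0]<.68)&(P[:,0]>.4)&(P[:,1]<-.3)&(P[:,1]>-.6)]
  print(z,len(q)); 
  for y in (-.58,-.54,-.52,-.5,-.48,-.44,-.4):
    k=q[abs(q[:,1]-y)<.015]
    if len(k): print('  ',y,k[:,0].min().round(3))
W=np.load('/tmp/wr8.npz')['W'];d=np.load('/tmp/wr8.npz')['d']
print(W[60,470]*1000,W[60,540]*1000,W[150,420]*1000,W[215,545]*1000)
E
```

```text
0.07 975
   -0.58 0.4
   -0.54 0.585
   -0.52 0.585
   -0.5 0.592
   -0.48 0.622
0.09 688
   -0.54 0.585
   -0.52 0.586
   -0.5 0.592
   -0.48 0.622
0.13 393
   -0.54 0.586
   -0.52 0.588
   -0.5 0.594
0.2 0
0.27 0
[ 631.43353371 -499.40368787  113.91096413] [ 627.42318023 -508.06470504  150.45400768] [ 5.80411325e+02 -5.25636213e+02 -1.26060305e-01] [ 549.7395854  -583.02417167   75.38375219]
```

Emit:
jog_arm(rotation=[[0, 0, 0], [0, 0, 0], [0, 0, 0], [0, 0, 0], [0, 0, 0], [0, 0, 0], [0, 0, 0]], translation=[[-7, 1, 10], [-7, 1, 45], [-7, 1, 80], [-7, 1, 98], [-7, 1, 104], [-7, 1, 105], [-7, 1, 105]], hand=[0.35, 0.35, 0.35, 0.35, 0.35, 0.35, 0.35])

```text
time: 17.25
eef_pos: [0.5223, -0.4159, 0.0999]
tool_rot: [[0.999, 0.035, -0.0], [0.035, -0.999, -0.001], [-0.0, 0.001, -1.0]]
force: [0.2, -0.4, -0.9]
gripper_width: 0.0477
```

Emit:
jog_arm(rotation=[[0, 0, 0], [0, 0, 0], [0, 0, 0], [0, 0, 0], [0, 0, 0], [0, 0, 0], [0, 0, 0], [0, 0, 0]], translation=[[0, 0, -1], [0, 0, -1], [0, 0, -1], [0, 0, -15], [0, 0, -50], [0, 0, -90], [0, 0, -130], [0, 0, -150]], hand=[0.57, 0.57, 0.57, 0.57, 0.57, 0.57, 0.8, 0.8])

```text
time: 18.05
eef_pos: [0.5233, -0.4166, 0.2551]
tool_rot: [[0.999, 0.035, 0.004], [0.035, -0.999, -0.004], [0.004, 0.005, -1.0]]
force: [1.7, -0.7, -0.2]
gripper_width: 0.0664
```

```bash
python3 - <<'E'
from m import *
st(); p,d,c=cap('side','side9.png'); W=world(c,d);np.savez('/tmp/side9.npz',p=p,d=d,W=W)
cv2.imwrite('pics/side9c.png',cv2.resize(p[120:290,190:410],None,fx=3.4,fy=3.4,interpolation=cv2.INTER_CUBIC))
for k,s in dict(w2=(288,198),w3=(265,227),green=(312,266)).items(): print(k,*fit(W,s))
go(580,-96,115,-7.5)
E
```

```text
t 18.05 tip [ 523.7 -417.   167.1] ang 2.03 F [ 1.66 -0.66 -0.15] w 66.4 q [-0.67  0.46  1.58 -0.    1.09  0.86]
w2 [577.7 -96.4  25.2  90.4  51.3  -6.7] 414
w3 [594.   38.6  25.4  89.8  51.1  12.8] 552
green [453.5 136.1  24.4  58.4  33.4  12.8] 328
-> (580, -96, 115, -7.5) T [  67.  -319.3   52.8] R [ 0.006 -0.007  0.166]
```

View pics/side9c.png

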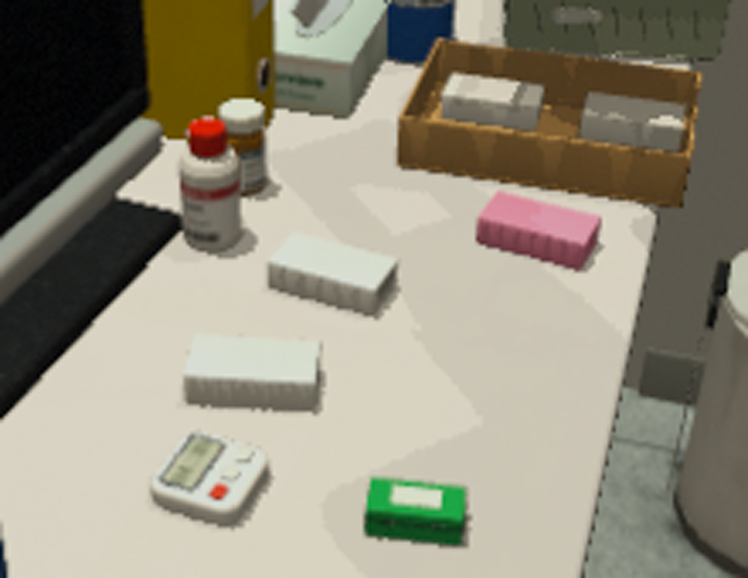

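Two empties are in the tray. In the crop, w2 is at (333,272) and w3 at (253,372). I'll take w2 next.

Emit:
jog_arm(rotation=[[0, 0, 0.04], [0, 0, 0.08], [0, 0, 0.12], [0, 0, 0.16], [0.006, -0.007, 0.166], [0.006, -0.007, 0.166], [0.006, -0.007, 0.166], [0.006, -0.007, 0.166]], translation=[[8, -40, 0], [17, -82, 0], [26, -125, 5], [35, -168, 15], [44, -212, 30], [54, -256, 38], [63, -298, 42], [67, -319, 42]], hand=[0.8, 0.8, 0.8, 0.8, 0.8, 0.8, 0.8, 0.8])

```text
time: 18.9
eef_pos: [0.5798, -0.0932, 0.2134]
tool_rot: [[0.992, -0.129, -0.001], [-0.129, -0.992, 0.001], [-0.001, -0.001, -1.0]]
force: [0.0, -1.1, 0.7]
gripper_width: 0.0738
```

Emit:
jog_arm(rotation=[[0, 0, 0]], translation=[[0, 0, 0]], hand=[0.8])

```text
time: 19.0
eef_pos: [0.5799, -0.0907, 0.2136]
tool_rot: [[0.992, -0.126, -0.001], [-0.126, -0.992, 0.001], [-0.001, -0.001, -1.0]]
force: [-0.5, 0.3, -0.3]
gripper_width: 0.0734
```

```bash
python3 - <<'E'
from m import *
st(); p,d,c=cap('wrist','wr10.png'); W=world(c,d)
st(); print(fit(W,(280,190)));go(580,-96.5,6,-7.2)
E
```

```text
t 19.0 tip [579.8 -90.6 125.6] ang -7.21 F [-0.46  0.3  -0.3 ] w 73.4 q [-0.16  0.39  1.79  0.    0.96  1.54]
t 19.05 tip [579.7 -91.6 125.6] ang -7.24 F [0.93 0.2  0.17] w 73.6 q [-0.16  0.39  1.79  0.    0.96  1.54]
(array([582.8, -96.6,  25. ,  90.1,  48.1,  -7.4]), 6867)
-> (580, -96.5, 6, -7.2) T [  1.    4.8 119.6] R [-0.001  0.001 -0.001]
```

View pics/wr10.png

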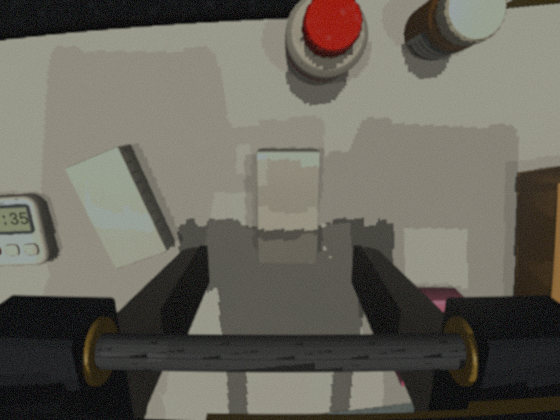

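The box at (288,205) needs a 5 mm shift along tool y before I descend.

Emit:
jog_arm(rotation=[[0, 0, 0], [0, 0, 0], [0, 0, 0], [0, 0, 0], [0, 0, 0], [0, 0, 0]], translation=[[1, 5, 30], [1, 5, 70], [1, 5, 105], [1, 5, 117], [1, 5, 119], [1, 5, 119]], hand=[0.8, 0.8, 0.8, 0.8, 0.8, 0.8])

```text
time: 19.65
eef_pos: [0.5805, -0.0974, 0.0955]
tool_rot: [[0.992, -0.127, -0.0], [-0.127, -0.992, 0.001], [-0.0, -0.001, -1.0]]
force: [-0.3, -0.7, 1.3]
gripper_width: 0.0738
```

Emit:
jog_arm(rotation=[[0, 0, 0], [0, 0, 0], [0, 0, 0], [0, 0, 0], [0, 0, 0], [0, 0, 0]], translation=[[0, 0, 0], [0, 0, 0], [0, 0, 0], [0, 0, 0], [0, 0, 0], [0, 0, 0]], hand=[0.35, 0.35, 0.35, 0.35, 0.35, 0.35], squeeze=35)

```text
time: 20.25
eef_pos: [0.5811, -0.0973, 0.0965]
tool_rot: [[0.992, -0.127, 0.001], [-0.127, -0.992, 0.001], [0.001, -0.001, -1.0]]
force: [-1.5, 1.3, 7.1]
gripper_width: 0.0479
```

Emit:
jog_arm(rotation=[[0, 0, 0], [0, 0, 0], [0, 0, 0], [0, 0, 0], [0, 0, 0], [0, 0, 0], [0, 0, 0]], translation=[[0, 0, -20], [0, 0, -50], [0, 0, -80], [0, 0, -110], [0, 0, -110], [0, 0, -110], [0, 0, -110]], hand=[0.35, 0.35, 0.35, 0.35, 0.35, 0.35, 0.35])

```text
time: 20.95
eef_pos: [0.5798, -0.0971, 0.2045]
tool_rot: [[0.992, -0.127, -0.002], [-0.127, -0.992, 0.001], [-0.002, -0.001, -1.0]]
force: [-0.3, 0.4, -5.8]
gripper_width: 0.0478
```

```bash
python3 - <<'E'
from m import *
st(); cap('wrist');st(); D=cap('side');st();go(457,-348,112,2);go(472,365,140,4.5)
E
```

```text
t 20.95 tip [579.6 -97.  116.5] ang -7.27 F [-0.27  0.4  -5.8 ] w 47.8 q [-0.17  0.41  1.8   0.    0.94  1.53]
t 21.0 tip [579.6 -97.  116.4] ang -7.27 F [-1.01 -0.31 -5.77] w 47.8 q [-0.17  0.41  1.8   0.    0.94  1.53]
t 21.05 tip [579.7 -97.1 116.5] ang -7.28 F [-0.85 -0.9  -5.65] w 47.8 q [-0.17  0.41  1.8   0.    0.94  1.53]
-> (457, -348, 112, 2) T [-90.2 264.4   4.5] R [-0.001  0.002 -0.162]
-> (472, 365, 140, 4.5) T [-165.6 -444.8  -22.6] R [-0.001  0.002 -0.206]
```

About -5.7 N, so this is the full box. It goes onto the grey case.

Emit:
jog_arm(rotation=[[0, 0, -0.03], [0, 0, -0.06], [0, 0, -0.09], [0, 0, -0.12], [0, 0, -0.15], [0, 0, -0.18], [0, 0.002, -0.206], [0, 0.002, -0.206]], translation=[[-14, -36, -15], [-28, -76, -22], [-43, -116, -23], [-58, -157, -23], [-73, -198, -23], [-89, -240, -23], [-103, -278, -23], [-116, -313, -23]], hand=[0.35, 0.35, 0.35, 0.35, 0.35, 0.35, 0.35, 0.35], squeeze=45)

```text
time: 21.85
eef_pos: [0.5034, 0.2296, 0.2269]
tool_rot: [[0.997, 0.08, -0.002], [0.08, -0.997, 0.0], [-0.002, -0.001, -1.0]]
force: [-0.0, 0.2, -5.9]
gripper_width: 0.0476
```

```bash
python3 - <<'E'
from m import *
st();go(472,365,140,4.6)
E
```

```text
t 21.85 tip [503.2 229.7 138.9] ang 4.61 F [-0.02  0.17 -5.91] w 47.6 q [0.42 0.33 1.86 0.   0.96 1.91]
-> (472, 365, 140, 4.6) T [ -20.4 -137.5   -1. ] R [-0.001  0.002  0.   ]
```

Emit:
jog_arm(rotation=[[0, 0, 0], [0, 0, 0], [0, 0, 0], [0, 0, 0], [0, 0, 0], [0, 0, 0], [0, 0, 0]], translation=[[-6, -38, 0], [-12, -80, 0], [-18, -120, 0], [-20.5, -137.5, 0], [-20.5, -137.5, 0], [-20.5, -137.5, 0], [-20.5, -137.5, 0]], hand=[0.35, 0.35, 0.35, 0.35, 0.35, 0.35, 0.35])

```text
time: 22.55
eef_pos: [0.4719, 0.3638, 0.2264]
tool_rot: [[0.997, 0.08, -0.003], [0.08, -0.997, -0.001], [-0.003, 0.0, -1.0]]
force: [0.5, 0.6, -5.5]
gripper_width: 0.0474
```

```bash
python3 - <<'E'
from m import *
st();p,d,c=cap('wrist','wr11.png'); W=world(c,d);np.savez('/tmp/wr11.npz',p=p,d=d,W=W);go(472,365,49.5,4.6)
p,d,c=cap('side','side11.png')
E
```

```text
t 22.55 tip [471.7 363.7 138.4] ang 4.57 F [ 0.53  0.63 -5.46] w 47.4 q [0.65 0.39 1.76 0.   0.99 2.14]
-> (472, 365, 49.5, 4.6) T [ 0.2 -1.3 89.1] R [ 0.     0.002 -0.001]
```

View pics/wr11.png

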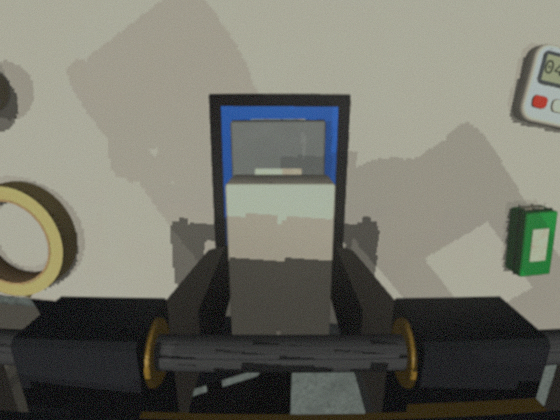

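View pics/side11.png

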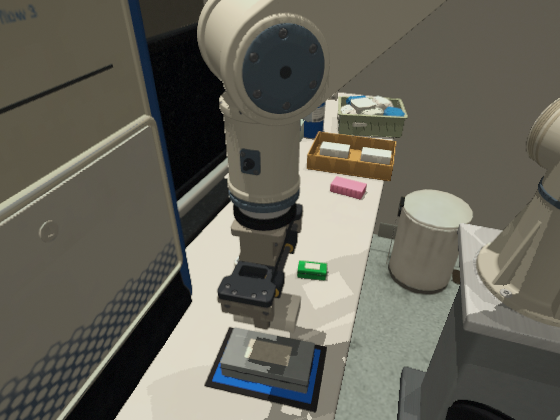

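The box in hand is aligned with the case, so I'm lowering it.

Emit:
jog_arm(rotation=[[0, 0.002, 0], [0, 0.002, 0], [0, 0.002, 0], [0, 0.002, 0], [0, 0.002, 0], [0, 0.002, 0], [0, 0.002, 0], [0, 0.002, 0]], translation=[[0, -1, 25], [0, -1, 50], [0, -1, 70], [0, -1, 82], [0, -1, 86], [0, -1, 88], [0, -1, 89], [0, -1, 89]], hand=[0.35, 0.35, 0.35, 0.35, 0.35, 0.35, 0.35, 0.35])

```text
time: 23.45
eef_pos: [0.4724, 0.3651, 0.1386]
tool_rot: [[0.997, 0.079, 0.001], [0.079, -0.997, 0.001], [0.001, -0.001, -1.0]]
force: [-0.1, 0.1, -4.9]
gripper_width: 0.0473
```

```bash
python3 - <<'E'
from m import *
st()
E
```

```text
t 23.45 tip [472.4 365.2  50.6] ang 4.53 F [-0.1   0.1  -4.91] w 47.3 q [0.66 0.51 1.82 0.   0.82 2.15]
```

Emit:
jog_arm(rotation=[[0, 0, 0], [0, 0, 0], [0, 0, 0], [0, 0, 0], [0, 0, 0], [0, 0, 0]], translation=[[0, 0, 1], [0, 0, 2], [0, 0, 2.5], [0, 0, 2], [0, 0, 2], [0, 0, 2]], hand=[0.35, 0.35, 0.35, 0.6, 0.7, 0.8])

```text
time: 24.05
eef_pos: [0.4727, 0.3654, 0.137]
tool_rot: [[0.997, 0.079, 0.002], [0.079, -0.997, 0.002], [0.002, -0.001, -1.0]]
force: [1.1, -0.3, -0.3]
gripper_width: 0.0688
```

Emit:
jog_arm(rotation=[[0, 0, 0], [0, 0, 0], [0, 0, 0], [0, 0, 0], [0, 0, 0], [0, 0, 0], [0, 0, 0]], translation=[[0, 0, -1], [0, 0, -25], [0, 0, -70], [0, 0, -110], [0, 0, -140], [0, 0, -150], [0, 0, -150]], hand=[0.85, 0.85, 0.85, 0.85, 0.85, 0.85, 0.85])

```text
time: 24.75
eef_pos: [0.4729, 0.3655, 0.2883]
tool_rot: [[0.997, 0.079, 0.004], [0.079, -0.997, 0.003], [0.004, -0.003, -1.0]]
force: [0.9, 0.1, -0.1]
gripper_width: 0.0779
```

```bash
python3 - <<'E'
from m import *
st(); p,d,c=cap('wrist','wr12.png'); W=world(c,d);np.savez('/tmp/wr12.npz',p=p,d=d,W=W)
p2,d2,c2=cap('side','side12.png');np.savez('/tmp/side12.npz',p=p2,d=d2,W=world(c2,d2))
E
```

```text
t 24.75 tip [473.2 365.8 200.3] ang 4.53 F [ 0.93  0.14 -0.13] w 77.9 q [0.66 0.32 1.71 0.   1.1  2.15]
```

View pics/wr12.png

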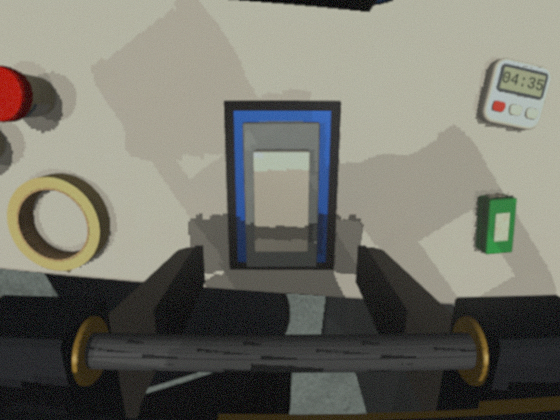

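View pics/side12.png

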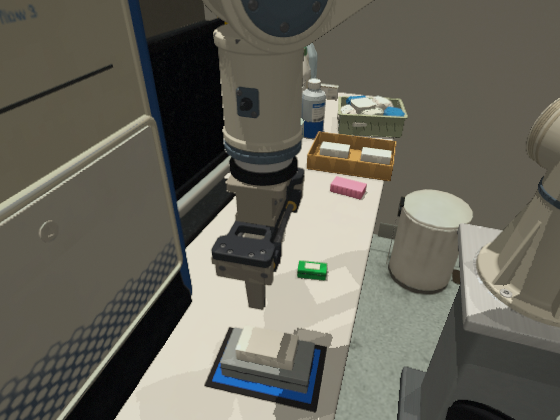

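```bash
python3 - <<'E'
from m import *
for n,s in [('wr12',(282,180)),('side12',(255,345))]:
    W=np.load('/tmp/%s.npz'%n)['W']; print(n,'box',*fit(W,s))
    m=(abs(W[...,2]-.039)<.004)&(np.hypot(W[...,0]-.472,W[...,1]-.365)<.1);print(' case',rectmask(W,m))
W=np.load('/tmp/side12.npz')['W'];print(fit(W,(312,266)))
W=np.load('/tmp/wr12.npz')['W'];print(fit(W,(497,202)))
go(595,38,130,13)
E
```

```text
wr12 box [474.5 365.4  64.8  89.4  48.1   4.9] 5407
 case [472.  364.7 139.5  69.4   4.7]
side12 box [469.7 365.5  64.7  90.1  49.6   4.8] 1618
 case [469.5 365.7 141.5  70.6   5. ]
(array([453.5, 135.6,  24.6,  59.3,  31.6,  10.9]), 331)
(array([457.4, 134.6,  23.1,  59.8,  31.9,   9.5]), 1640)
-> (595, 38, 130, 13) T [ 96.9 335.4  67.5] R [-0.    -0.    -0.148]
```

The box sits square on the case, within about 1 to 2 mm. Next is the last white box, w3.

Emit:
jog_arm(rotation=[[0, 0, -0.03], [0, 0, -0.06], [0, 0, -0.09], [0, 0, -0.12], [0, 0, -0.148], [0, 0, -0.148], [0, 0, -0.148], [0, 0, -0.148]], translation=[[8, 36, 0], [20, 76, 5], [32, 116, 12], [45, 158, 22], [58, 200, 35], [71, 244, 48], [83, 288, 58], [93, 322, 62]], hand=[0.8, 0.8, 0.8, 0.8, 0.8, 0.8, 0.8, 0.8])

```text
time: 25.65
eef_pos: [0.589, 0.0485, 0.2201]
tool_rot: [[0.974, 0.224, -0.005], [0.224, -0.975, -0.0], [-0.005, -0.001, -1.0]]
force: [0.9, -0.3, 0.5]
gripper_width: 0.0735
```

Emit:
jog_arm(rotation=[[0, 0, 0]], translation=[[4, 13, 0]], hand=[0.8])

```text
time: 25.75
eef_pos: [0.5953, 0.0339, 0.2173]
tool_rot: [[0.975, 0.222, -0.008], [0.222, -0.975, -0.001], [-0.008, -0.001, -1.0]]
force: [0.3, 0.1, -1.2]
gripper_width: 0.0735
```

```bash
python3 - <<'E'
from m import *
st(); p,d,c=cap('wrist','wr13.png'); W=world(c,d);np.savez('/tmp/wr13.npz',p=p,d=d,W=W)
st(); print(fit(W,(280,190)));
p2,d2,c2=cap('side','side13.png');print(fit(world(c2,d2),(265,227)))
st()
E
```

```text
t 25.75 tip [594.6  33.8 129.3] ang 12.83 F [ 0.28  0.06 -1.18] w 73.5 q [ 0.05  0.4   1.77 -0.    0.98  1.4 ]
t 25.8 tip [595.1  33.3 129.3] ang 12.81 F [ 0.69 -0.96  0.2 ] w 73.8 q [ 0.05  0.41  1.77 -0.    0.98  1.4 ]
(array([599.4,  37.7,  25.2,  89.4,  47.4,  12.9]), 6619)
(array([593.9,  39. ,  25.9,  89.6,  51.1,  11.8]), 543)
t 25.85 tip [594.6  35.2 129.8] ang 12.81 F [ 0.36  0.46 -0.18] w 73.5 q [ 0.06  0.4   1.77 -0.    0.98  1.4 ]
```

View pics/wr13.png

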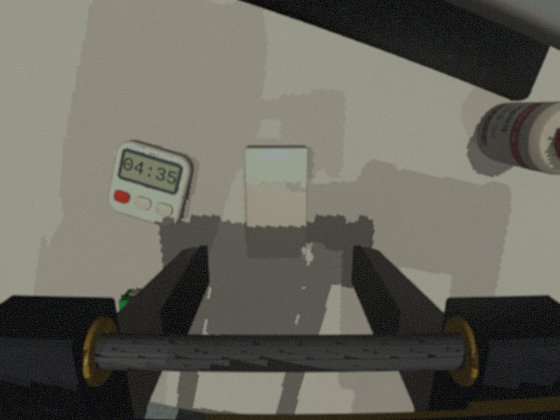

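```bash
python3 - <<'E'
from m import *
go(596.5,38.3,6,12.8)
E
```

```text
-> (596.5, 38.3, 6, 12.8) T [  2.8  -2.6 123.8] R [-0.001  0.008  0.   ]
```

Emit:
jog_arm(rotation=[[0, 0.008, 0], [0, 0.008, 0], [0, 0.008, 0], [0, 0.008, 0], [0, 0.008, 0], [0, 0.008, 0]], translation=[[3, -2.5, 30], [3, -2.5, 70], [3, -2.5, 108], [3, -2.5, 120], [3, -2.5, 123], [3, -2.5, 123]], hand=[0.72, 0.72, 0.72, 0.72, 0.72, 0.72])

```text
time: 26.45
eef_pos: [0.5971, 0.0391, 0.0955]
tool_rot: [[0.975, 0.222, 0.0], [0.222, -0.975, 0.001], [0.0, -0.001, -1.0]]
force: [0.1, 0.2, 0.4]
gripper_width: 0.0662
```

Emit:
jog_arm(rotation=[[0, 0, 0], [0, 0, 0], [0, 0, 0], [0, 0, 0], [0, 0, 0], [0, 0, 0]], translation=[[0, 0, 0], [0, 0, 0], [0, 0, 0], [0, 0, 0], [0, 0, 0], [0, 0, 0]], hand=[0.35, 0.35, 0.35, 0.35, 0.35, 0.35], squeeze=35)

```text
time: 27.05
eef_pos: [0.598, 0.0391, 0.097]
tool_rot: [[0.975, 0.222, 0.003], [0.222, -0.975, 0.002], [0.003, -0.001, -1.0]]
force: [-0.3, 0.5, 7.6]
gripper_width: 0.0476
```

Emit:
jog_arm(rotation=[[0, 0, 0], [0, 0, 0], [0, 0, 0], [0, 0, 0], [0, 0, 0], [0, 0, 0], [0, 0, 0]], translation=[[0, 0, -20], [0, 0, -50], [0, 0, -80], [0, 0, -110], [0, 0, -110], [0, 0, -110], [0, 0, -110]], hand=[0.35, 0.35, 0.35, 0.35, 0.35, 0.35, 0.35])

```text
time: 27.75
eef_pos: [0.5969, 0.0389, 0.2059]
tool_rot: [[0.975, 0.222, 0.001], [0.222, -0.975, 0.002], [0.001, -0.001, -1.0]]
force: [-0.7, 0.6, -0.6]
gripper_width: 0.0472
```

```bash
python3 - <<'E'
from m import *
st(); cap('wrist');st(); p,d,c=cap('side','side14.png');st();go(457,-348,116,2)
cv2.imwrite('pics/side14c.png',cv2.resize(p[120:190,290:410],None,fx=5,fy=5,interpolation=cv2.INTER_CUBIC))
W=world(c,d)
m=(abs(W[...,2]-.029)<.006)&(W[...,1]<-.3)&(W[...,1]>-.47)&(W[...,0]>.33)&(W[...,0]<.58)
hsv=cv2.cvtColor(p,cv2.COLOR_BGR2HSV); m&=hsv[...,1]<80
for lo,hi in ((.3,.455),(.455,.6)):
    print(rectmask(W,m&(W[...,0]>lo)&(W[...,0]<hi)))
E
```

```text
t 27.75 tip [597.   39.  117.9] ang 12.84 F [-0.67  0.61 -0.64] w 47.2 q [0.06 0.42 1.78 0.   0.95 1.41]
t 27.8 tip [596.9  39.  117.7] ang 12.84 F [-0.26 -0.04 -0.18] w 47.5 q [0.06 0.42 1.78 0.   0.95 1.41]
t 27.85 tip [597.   39.  117.6] ang 12.84 F [ 0.12  0.23 -1.38] w 47.7 q [0.06 0.42 1.78 0.   0.95 1.41]
-> (457, -348, 116, 2) T [-222.4  346.1    1. ] R [-0.002 -0.     0.189]
[ 388.3 -415.8   88.7   53.1    1.8]
[ 517.6 -415.6   88.9   52.     0.6]
```

View pics/side14c.png

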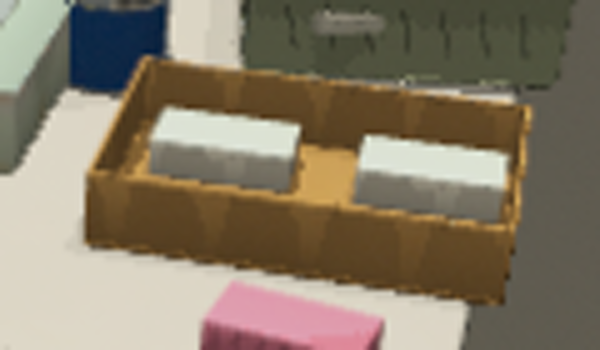

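This box is empty, and the two in the tray lie flat. It goes to the tray's near row, centred.

Emit:
jog_arm(rotation=[[0, 0, 0.03], [0, 0, 0.06], [0, 0, 0.09], [0, 0, 0.12], [0, 0, 0.15], [0, 0, 0.18], [0, 0, 0.189], [0, 0, 0.189]], translation=[[-21, 32, 0], [-46, 71, 0], [-70, 109, 0], [-95, 148, 0], [-119, 185, 0], [-143, 223, 0], [-168, 261, 0], [-192, 299, 0]], hand=[0.35, 0.35, 0.35, 0.35, 0.35, 0.35, 0.35, 0.35])

```text
time: 28.65
eef_pos: [0.4749, -0.2967, 0.204]
tool_rot: [[0.999, 0.035, -0.001], [0.035, -0.999, 0.003], [-0.001, -0.003, -1.0]]
force: [0.7, 0.1, -1.1]
gripper_width: 0.0478
```

```bash
python3 - <<'E'
from m import *
st();go(457,-347,116,2)
E
```

```text
t 28.65 tip [ 474.8 -296.5  116. ] ang 1.99 F [ 0.69  0.11 -1.14] w 47.8 q [-0.56  0.37  1.86  0.    0.92  0.97]
-> (457, -347, 116, 2) T [-19.6  49.6  -0.1] R [-0.003  0.001 -0.   ]
```

Emit:
jog_arm(rotation=[[0, 0, 0], [0, 0, 0], [0, 0, 0], [0, 0, 0], [0, 0, 0]], translation=[[-10, 25, 0], [-19.5, 49.5, 0], [-19.5, 49.5, 0], [-19.5, 49.5, 0], [-19.5, 49.5, 0]], hand=[0.35, 0.35, 0.35, 0.35, 0.35])

```text
time: 29.15
eef_pos: [0.4571, -0.3459, 0.2033]
tool_rot: [[0.999, 0.035, -0.002], [0.035, -0.999, 0.004], [-0.002, -0.004, -1.0]]
force: [0.4, -0.5, -0.2]
gripper_width: 0.0481
```

```bash
python3 - <<'E'
from m import *
st();go(457,-347,11.5,2);cap('wrist','wr15.png')
E
```

```text
t 29.15 tip [ 456.9 -345.6  115.3] ang 2.02 F [ 0.38 -0.46 -0.17] w 48.1 q [-0.65  0.39  1.83  0.    0.93  0.88]
-> (457, -347, 11.5, 2) T [1.000e-01 1.500e+00 1.038e+02] R [-0.004  0.002  0.   ]
```

View pics/wr15.png

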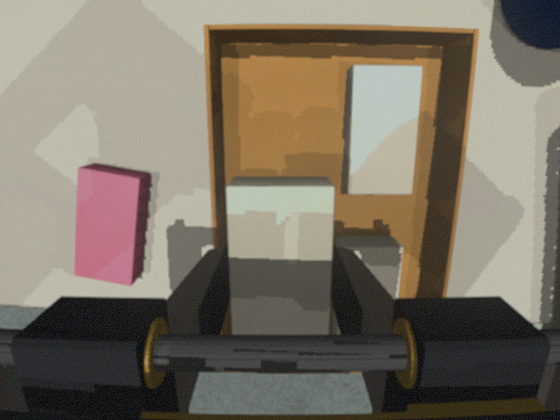

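Emit:
jog_arm(rotation=[[-0.004, 0.002, 0], [-0.004, 0.002, 0], [-0.004, 0.002, 0], [-0.004, 0.002, 0], [-0.004, 0.002, 0], [-0.004, 0.002, 0], [-0.004, 0.002, 0]], translation=[[0, 7.5, 10], [0, 7.5, 40], [0, 7.5, 70], [0, 7.5, 90], [0, 7.5, 100], [0, 7.5, 103], [0, 7.5, 104]], hand=[0.35, 0.35, 0.35, 0.35, 0.35, 0.35, 0.35])

```text
time: 29.9
eef_pos: [0.4569, -0.3521, 0.1]
tool_rot: [[0.999, 0.036, -0.002], [0.036, -0.999, 0.001], [-0.002, -0.001, -1.0]]
force: [-7.2, 5.4, 18.6]
gripper_width: 0.0475
```

Emit:
jog_arm(rotation=[[0, 0, 0], [0, 0, 0], [0, 0, 0], [0, 0, 0], [0, 0, 0], [0, 0, 0], [0, 0, 0], [0, 0, 0]], translation=[[0, 0, 0], [0, 0, 0], [0, 0, 0], [0, 0, -15], [0, 0, -50], [0, 0, -90], [0, 0, -130], [0, 0, -150]], hand=[0.6, 0.6, 0.6, 0.6, 0.6, 0.6, 0.6, 0.6])

```text
time: 30.7
eef_pos: [0.4582, -0.353, 0.2548]
tool_rot: [[0.999, 0.036, 0.002], [0.036, -0.999, -0.002], [0.002, 0.002, -1.0]]
force: [1.5, 0.6, -0.3]
gripper_width: 0.0552
```

```bash
python3 - <<'E'
from m import *
st(); p,d,c=cap('side','side16.png'); W=world(c,d)
print('green',*fit(W,(312,266))); go(455,135,110,9.2)
E
```

```text
t 30.7 tip [ 458.4 -353.2  166.8] ang 2.08 F [ 1.47  0.63 -0.28] w 55.2 q [-0.66  0.33  1.78 -0.    1.02  0.88]
green [453.3 135.1  24.1  59.8  31.1   8.3] 328
-> (455, 135, 110, 9.2) T [  13.5 -488.7   56.9] R [ 0.005 -0.004 -0.124]
```

View pics/side16.png

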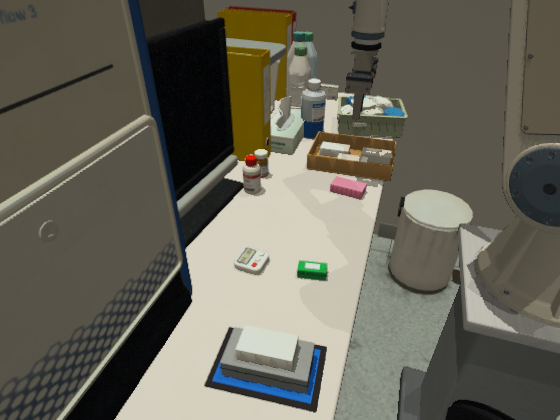

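All three empties are in the tray, near (352,155). Now the green case at (312,269), which is the only green case on the bench.

Emit:
jog_arm(rotation=[[0, 0, -0.03], [0, 0, -0.06], [0, 0, -0.09], [0, 0, -0.12], [0.005, -0.004, -0.124], [0.005, -0.004, -0.124], [0.005, -0.004, -0.124], [0.005, -0.004, -0.124]], translation=[[1, -40, 0], [2, -84, 0], [3, -128, 5], [5, -172, 10], [6, -216, 15], [7, -260, 20], [8, -304, 25], [10, -348, 30]], hand=[0.6, 0.6, 0.6, 0.6, 0.6, 0.6, 0.6, 0.6])

```text
time: 31.55
eef_pos: [0.4561, -0.004, 0.226]
tool_rot: [[0.987, 0.159, 0.001], [0.159, -0.987, 0.0], [0.001, -0.0, -1.0]]
force: [-0.3, 0.4, 0.6]
gripper_width: 0.0554
```

```bash
python3 - <<'E'
from m import *
st();go(455,135,110,9.2)
E
```

```text
t 31.55 tip [456.2  -3.9 138. ] ang 9.17 F [-0.28  0.36  0.57] w 55.4 q [-0.01  0.19  2.06  0.    0.89  1.4 ]
-> (455, 135, 110, 9.2) T [  21.  -137.4   28. ] R [-0.    -0.001 -0.001]
```

Emit:
jog_arm(rotation=[[0, 0, 0], [0, 0, 0], [0, 0, 0], [0, 0, 0], [0, 0, 0], [0, 0, 0]], translation=[[5, -38, 0], [12, -80, 5], [18, -120, 15], [21, -137, 23], [21, -137.5, 23], [21, -137.5, 23]], hand=[0.6, 0.6, 0.6, 0.6, 0.6, 0.6])

```text
time: 32.15
eef_pos: [0.4548, 0.135, 0.2034]
tool_rot: [[0.987, 0.161, 0.001], [0.161, -0.987, 0.0], [0.001, 0.0, -1.0]]
force: [-0.9, -0.5, 0.2]
gripper_width: 0.0551
```

```bash
python3 - <<'E'
from m import *
st();p,d,c=cap('wrist','wr17.png'); W=world(c,d);st();m=(abs(W[...,2]-.023)<.006)&(np.hypot(W[...,0]-.456,W[...,1]-.135)<.06);print(rectmask(W,m))
go(455,134.5,4,9.2)
E
```

```text
t 32.15 tip [454.9 135.  115.4] ang 9.24 F [-0.85 -0.48  0.22] w 55.1 q [ 0.29  0.25  2.04 -0.    0.85  1.7 ]
t 32.2 tip [455.1 134.5 115.5] ang 9.18 F [ 0.18 -0.25 -0.3 ] w 55.3 q [ 0.28  0.25  2.04 -0.    0.85  1.7 ]
[457.3 134.7  60.5  30.    9.3]
-> (455, 134.5, 4, 9.2) T [ -0.2   0.  111.5] R [ 0.    -0.002 -0.   ]
```

View pics/wr17.png

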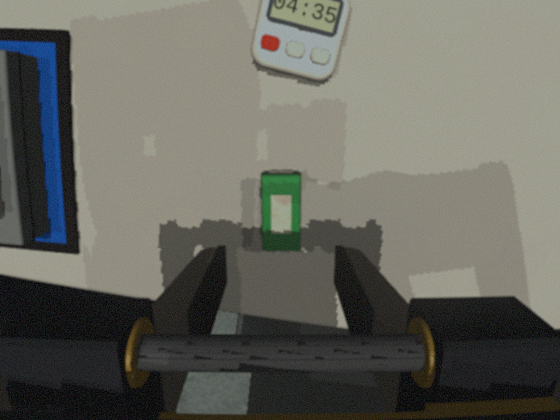

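The green case at (281,210) is centred and aligned between the fingers.

Emit:
jog_arm(rotation=[[0, 0, 0], [0, 0, 0], [0, 0, 0], [0, 0, 0], [0, 0, 0], [0, 0, 0]], translation=[[0.5, 0, 30], [0.5, 0, 65], [0.5, 0, 95], [0.5, 0, 107], [0.5, 0, 109], [0.5, 0, 109]], hand=[0.6, 0.6, 0.6, 0.6, 0.6, 0.6])

```text
time: 32.8
eef_pos: [0.4562, 0.1342, 0.0952]
tool_rot: [[0.987, 0.159, 0.002], [0.159, -0.987, 0.0], [0.002, 0.0, -1.0]]
force: [0.0, -0.5, -0.2]
gripper_width: 0.0553
```

Emit:
jog_arm(rotation=[[0, 0, 0], [0, 0, 0], [0, 0, 0], [0, 0, 0], [0, 0, 0], [0, 0, 0]], translation=[[0, 0, 0], [0, 0, 0], [0, 0, 0], [0, 0, 0], [0, 0, 0], [0, 0, 0]], hand=[0.15, 0.15, 0.15, 0.15, 0.15, 0.15], squeeze=30)

```text
time: 33.4
eef_pos: [0.4566, 0.1344, 0.0959]
tool_rot: [[0.987, 0.159, 0.003], [0.159, -0.987, 0.001], [0.003, -0.0, -1.0]]
force: [-1.1, -0.8, 8.2]
gripper_width: 0.0298
```

Emit:
jog_arm(rotation=[[0, 0, 0], [0, 0, 0], [0, 0, 0], [0, 0, 0], [0, 0, 0], [0, 0, 0], [0, 0, 0], [0, 0, 0]], translation=[[0, 0, -20], [0, 0, -50], [0, 0, -90], [0, 0, -130], [0, 0, -150], [0, 0, -150], [0, 0, -150], [0, 0, -150]], hand=[0.15, 0.15, 0.15, 0.15, 0.15, 0.15, 0.15, 0.15])

```text
time: 34.2
eef_pos: [0.4553, 0.1341, 0.2446]
tool_rot: [[0.987, 0.159, 0.001], [0.159, -0.987, -0.0], [0.001, 0.0, -1.0]]
force: [0.1, -0.1, -1.4]
gripper_width: 0.0297
```

```bash
python3 - <<'E'
from m import *
st();go(471.5,365.2,160,4.7)
E
```

```text
t 34.2 tip [455.4 134.1 156.6] ang 9.15 F [ 0.09 -0.13 -1.38] w 29.7 q [ 0.28  0.19  2.   -0.    0.95  1.69]
-> (471.5, 365.2, 160, 4.7) T [  52.7 -225.6   -3.4] R [ 0.    -0.001  0.078]
```

Emit:
jog_arm(rotation=[[0, 0, 0.02], [0, 0, 0.04], [0, 0, 0.06], [0, 0, 0.078], [0, 0, 0.078], [0, 0, 0.078], [0, 0, 0.078], [0, 0, 0.078]], translation=[[9, -36, 0], [19, -78, 0], [29, -120, 0], [39, -162, 0], [48, -202, 0], [54, -225.5, -1], [54, -225.5, -1], [54, -225.5, -1]], hand=[0.15, 0.15, 0.15, 0.15, 0.15, 0.15, 0.15, 0.15])

```text
time: 35.0
eef_pos: [0.472, 0.3649, 0.2438]
tool_rot: [[0.997, 0.083, -0.001], [0.083, -0.997, -0.002], [-0.002, 0.002, -1.0]]
force: [-0.3, -0.3, -1.3]
gripper_width: 0.0295
```

```bash
python3 - <<'E'
from m import *
st();cap('wrist','wr18.png');st();go(473,365.2,75.5,4.7)
E
```

```text
t 35.0 tip [471.9 364.7 155.8] ang 4.75 F [-0.26 -0.28 -1.32] w 29.5 q [ 0.66  0.37  1.75 -0.    1.02  2.14]
t 35.05 tip [472.  364.1 156.1] ang 4.7 F [-0.19 -0.04 -0.65] w 29.6 q [ 0.66  0.37  1.75 -0.    1.02  2.14]
-> (473, 365.2, 75.5, 4.7) T [ 1.1 -1.  80.6] R [ 0.002  0.001 -0.   ]
```

View pics/wr18.png

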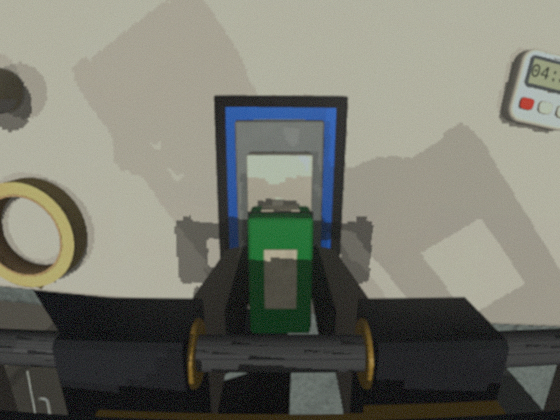

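The green case is held and aligned over the stack. I'm lowering it to about 75 mm tip height.

Emit:
jog_arm(rotation=[[0, 0, 0], [0, 0, 0], [0, 0, 0], [0, 0, 0], [0, 0, 0], [0, 0, 0], [0, 0, 0], [0, 0, 0]], translation=[[1, -1, 20], [1, -1, 45], [1, -1, 65], [1, -1, 74], [1, -1, 78], [1, -1, 80], [1, -1, 80.5], [1, -1, 80.5]], hand=[0.15, 0.15, 0.15, 0.15, 0.15, 0.15, 0.15, 0.15])

```text
time: 35.85
eef_pos: [0.4733, 0.3654, 0.1643]
tool_rot: [[0.997, 0.082, -0.0], [0.082, -0.997, -0.001], [-0.0, 0.001, -1.0]]
force: [-0.3, 0.1, -1.1]
gripper_width: 0.03
```

```bash
python3 - <<'E'
from m import *
st()
E
```

```text
t 35.85 tip [473.3 365.3  76.3] ang 4.69 F [-0.26  0.15 -1.06] w 30.0 q [ 0.66  0.47  1.8  -0.    0.87  2.15]
```

Emit:
jog_arm(rotation=[[0, 0, 0], [0, 0, 0], [0, 0, 0], [0, 0, 0], [0, 0, 0], [0, 0, 0]], translation=[[0, 0, 1], [0, 0, 2], [0, 0, 2.5], [0, 0, 2], [0, 0, 2], [0, 0, 2]], hand=[0.15, 0.15, 0.15, 0.4, 0.5, 0.6])

```text
time: 36.45
eef_pos: [0.4733, 0.3654, 0.1624]
tool_rot: [[0.997, 0.082, -0.0], [0.082, -0.997, -0.001], [-0.0, 0.001, -1.0]]
force: [0.2, -0.5, -0.3]
gripper_width: 0.0502
```

Emit:
jog_arm(rotation=[[0, 0, 0], [0, 0, 0], [0, 0, 0], [0, 0, 0], [0, 0, 0], [0, 0, 0], [0, 0, 0]], translation=[[0, 0, -1], [0, 0, -25], [0, 0, -60], [0, 0, -100], [0, 0, -130], [0, 0, -130], [0, 0, -130]], hand=[0.7, 0.7, 0.7, 0.7, 0.7, 0.7, 0.7])

```text
time: 37.15
eef_pos: [0.4734, 0.3657, 0.293]
tool_rot: [[0.997, 0.082, 0.001], [0.082, -0.997, -0.0], [0.001, 0.001, -1.0]]
force: [0.5, 0.7, -0.6]
gripper_width: 0.0642
```

```bash
python3 - <<'E'
from m import *
st();p,d,c=cap('wrist','wr19.png');W=world(c,d);go(473,250,200,4.7)
for lo,hi,n in ((.084,.094,'green'),(.060,.070,'box'),(.035,.044,'case')):
    m=(W[...,2]>lo)&(W[...,2]<hi)&(np.hypot(W[...,0]-.472,W[...,1]-.365)<.1);print(n,rectmask(W,m))
E
```

```text
t 37.15 tip [473.5 365.6 205. ] ang 4.69 F [ 0.54  0.68 -0.64] w 64.2 q [ 0.66  0.32  1.7  -0.    1.12  2.15]
-> (473, 250, 200, 4.7) T [ -9.4 115.    4. ] R [ 0.002  0.001 -0.   ]
green [474.2 365.2  60.2  29.7   4. ]
box [474.4 365.4  89.5  48.1   4.5]
case [472.9 364.8 138.4  69.3   4.7]
```

View pics/wr19.png

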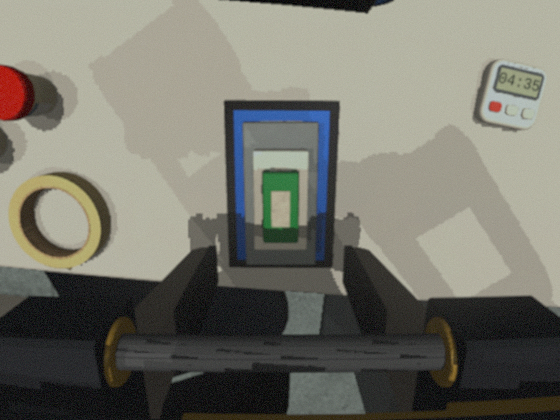

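The stack is square. I'll move the arm clear, then check the whole bench, including for a hidden orange case.

Emit:
jog_arm(rotation=[[0, 0, 0], [0, 0, 0], [0, 0, 0], [0, 0, 0], [0, 0, 0], [0, 0, 0], [0, 0, 0], [0, 0, 0]], translation=[[0, 20, -40], [0, 50, -70], [-5, 90, -90], [-10, 135, -95], [-15, 180, -95], [-20, 225, -95], [-25, 270, -95], [-30, 310, -95]], hand=[0.7, 0.7, 0.7, 0.7, 0.7, 0.7, 0.7, 0.7])

```text
time: 38.0
eef_pos: [0.4676, 0.0521, 0.3858]
tool_rot: [[0.997, 0.082, -0.003], [0.082, -0.997, -0.002], [-0.003, 0.002, -1.0]]
force: [1.1, 1.0, 0.4]
gripper_width: 0.064
```

```bash
python3 - <<'E'
from m import *
st();p,d,c=cap('wrist','wr20.png')
E
```

```text
t 38.0 tip [467.3  51.9 297.8] ang 4.69 F [1.14 0.98 0.36] w 64.0 q [ 0.11  0.03  1.85 -0.    1.27  1.6 ]
```

Emit:
jog_arm(rotation=[[0, 0, 0], [0, 0, 0], [0, 0, 0], [0, 0, 0], [0, 0, 0], [0, 0, 0], [0, 0, 0], [0, 0, 0]], translation=[[0, 40, 0], [0, 80, 0], [0, 120, 0], [0, 160, 0], [0, 200, 0], [0, 240, 0], [0, 280, 0], [0, 300, 0]], hand=[0.7, 0.7, 0.7, 0.7, 0.7, 0.7, 0.7, 0.7])

```text
time: 38.85
eef_pos: [0.491, -0.2536, 0.3853]
tool_rot: [[0.997, 0.079, -0.006], [0.079, -0.997, -0.005], [-0.007, 0.004, -1.0]]
force: [0.6, 0.7, -0.3]
gripper_width: 0.064
```

```bash
python3 - <<'E'
from m import *
st();p,d,c=cap('wrist','wr21.png');p2,d2,c2=cap('side','side21.png')
cv2.imwrite('pics/pair.png',np.hstack([cv2.imread('pics/wr20.png'),p])[:, :, :][::1][:,:].copy() if 0 else cv2.resize(np.hstack([cv2.imread('pics/wr20.png'),p]),(800,300)))
E
```

```text
t 38.85 tip [ 490.4 -254.   297.3] ang 4.54 F [ 0.58  0.73 -0.34] w 64.0 q [-0.48  0.17  1.69 -0.01  1.28  1.02]
```

View pics/pair.png

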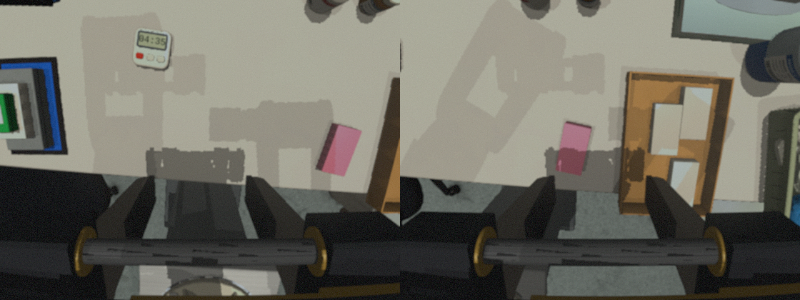

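View pics/side21.png

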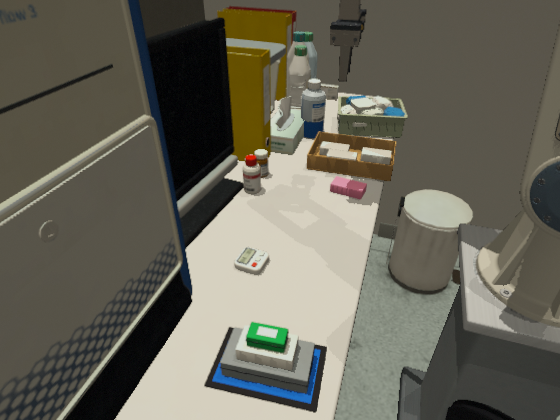

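The stack at (267,355) is intact, the bench is clear and there is no orange case anywhere. I'll check that the tray boxes lie flat and that the neighbours haven't moved.

```bash
python3 - <<'E'
from m import *
p,d,c=cap('wrist','wr22.png');W=world(c,d);st()
cv2.imwrite('pics/tray.png',cv2.resize(p[90:310,300:490],None,fx=2.7,fy=2.7,interpolation=cv2.INTER_CUBIC))
hsv=cv2.cvtColor(p,cv2.COLOR_BGR2HSV)
m=(hsv[...,1]<70)&(W[...,2]>.015)&(W[...,2]<.08)&(W[...,0]>.34)&(W[...,0]<.58)&(W[...,1]<-.305)&(W[...,1]>-.46)
print(np.percentile(W[m][:,2]*1000,[1,10,50,90,99]))
for s in ((367,180),(417,150),(383,245)): print(fit(W,s))
p,d,c=cap('side');W=world(c,d)
for k,s in dict(timer=(252,256),pink=(348,187),b1=(251,161)).items(): print(k,*fit(W,s))
E
```

```text
t 39.0 tip [ 490.3 -251.9  297.4] ang 4.51 F [ 0.45  0.75 -0.42] w 64.2 q [-0.47  0.17  1.69 -0.01  1.29  1.02]
[17.04554125 26.49709305 27.81724783 28.94795717 29.76935251]
(array([ 508.3, -394.7,   27.9,  119.9,   97. ,    2.1]), 5560)
(array([ 508.3, -394.7,   27.8,  119.9,   97. ,    2.1]), 5561)
(array([ 393.1, -418.2,   27.4,   90.2,   48.5,    2.4]), 1836)
timer [584.9 143.   17.2  63.1  61.6  86. ] 577
pink [ 438.4 -209.    25.2   90.6   53.1   -9.9] 361
b1 [ 691.1 -130.3   97.3   30.7   28.2   -4.1] 77
```

View pics/tray.png

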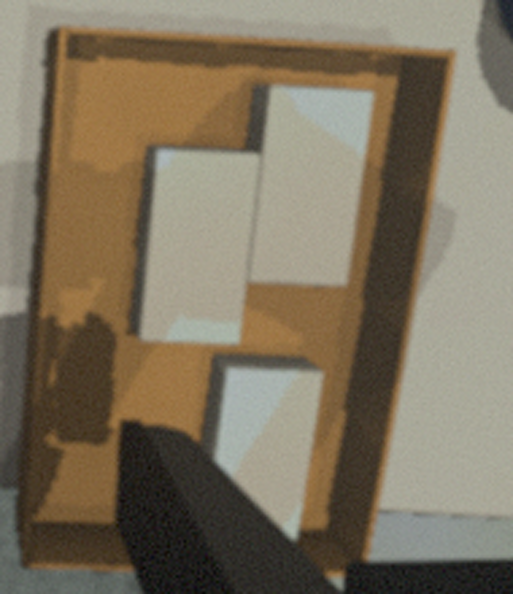

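All three boxes lie flat in the tray, with top faces at about 28 mm. The timer, the pink box and the red-capped bottle haven't moved. Handing in.

```bash
python3 -c "
from bench import ticket
print(ticket.close_job())"
```

```text
the job is handed in; nothing more can be done
None
```

The job is done and handed in at about 39 s of the 210 s allowed.

- **Weighing:** I lifted all four white boxes. Three pulled about 1 N, so they are empty. The fourth pulled about 5.7 N, so it is the full one.
- **Stack:** On the mat, from the bottom, are the grey case, the full white box and the green case. The orange case appeared in none of the views, so I took it as absent. My last checks put the pieces within about 2 mm of each other's centres and the mat's, and within about 1° of square.
- **Tray:** The three empty boxes lie flat on the tray floor. Two of them touch, side by side.
- **Left alone:** The timer, the pink look-alike and the red-capped bottle measure within 1 mm of where they started. I checked the brown bottle by eye only.
- **Disagreements:** The wrist and side cameras differed by 2–5 mm along x, so I placed pieces at values between the two. Two boxes pressed on the tray floor with 16–19 N as I set them down, well under the 40 N limit.

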